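Nest the pot lids upside down in the casserole

ROBOT

A 6-joint arm with a two-finger parallel gripper is mounted at the origin on a cart in front of the work surface, level with it; the furniture and walls round the work are solid. World frame = base frame: x ahead of the robot, y to its left, z up, the work surface at z = 0. Lengths are in m, angles in rad, forces in N, time in s.
With the tool pointing down it reaches from about 0.25 to 0.775 m from the base axis. Payload 4 kg.
Tool frame: the origin (TCP) lies at the very end of the fingers, on their centre line; the grasp point (between the pads) lies 19 mm behind it; z points along the fingers, y is the line along which they close (so a half turn about z gives the same grasp; the last joint's range is limited). The gripper opens to 94 mm and grips with 3 to 60 N. Pads are 16 mm wide; open, the fingers measure 119 mm over their backs; the gripper's body (75 mm by 177 mm) begins 78 mm behind the grasp point.
Start: joints at [1.233, 0.087, 1.371, -0, 1.684, -0.103], TCP at [0.128, 0.535, 0.206] pointing down, gripper open.
Joint ranges: [-3.1, 3.1], [-0.76, 2.03], [0.27, 2.55], [-1.08, 4.22], [0.17, 2.65], [-2.57, 2.57]. Speed limits (rad/s): [2.79, 2.79, 3.14, 3.14, 3.14, 3.14].

INTERFACE

Orientations are given as [roll, pitch, yaw] about the fixed x, y, z axes, in that order (R = Rz(yaw) Ry(pitch) Rx(roll)).
In Python, from bench import robot, vision gives the robot as it stands.
- The arm moves only by the shell command python3 -m crank 'ROWS'. ROWS is JSON, a list of rows, each a list of 3 entries, a list of its own where there are three numbers: the closure, from 0 (fully open) to 1 (shut), then the shift along the tool's x, y, z in m, then the turn, a rotation vector about the tool's x, y, z in degrees. A call has 1 to 8 rows; each row shifts and turns the commanded pose from where the row before left it, along the tool's axes as they then stand; what a row does not reach is not made up. A row lasts 1/10 s, in which the tool goes at most 50 mm and 8.59 degrees, less where a joint would pass 70% of its speed; a pose out of reach is approached as far as the arm can. A call with a gripper value outside its range is refused whole. The fingers move at their own pace and stop on an object; the grip force is fixed at half the most. Time passes only in rows, so rows that do not move let the fingers close. It gives the time, the measured TCP pose, the force, the opening and the grip force at its end, in the units of the state.
- robot.get_obs(): the state, without advancing time (a new reading comes with each control period).
- vision.snapshot(name): name is "side" or "top"; returns a dict with "color" (420x560x3 uint8, red, green, blue), "z_map" (420x560 float32, m along the optical axis (not along the pixel's ray), 0 where there is no reading), "fx", "fy", "cx", "cy" (pixels), "R" (3x3) and "t" (3): a world point X has camera coordinates R X + t. Camera axes: x right, y down, z forward; pixel columns grow to the right and rows downward; lengths in m; the calibration is good to about 2 mm. A picture is of the moment at which its call begins.
- robot.close_job(): hands the job in; it is judged then, once.
The state is a dict: "time": time; "joint_positions": joint angles; "qvel": joint speeds; "joint_torque": joint torques, N m; "tool_pos": TCP position; "ee_rot": TCP orientation; "wrist_force": force on the tool from outside, world axes, zero at the start; "wrist_torque": the same for the moment, N m; "width": finger opening in m; "finger_force": force on a finger pad.
Only numpy, scipy, OpenCV 4.12 (cv2) and the standard library are available. Lean on these libraries where they do the work, as an engineer would, in place of code of your own. Each camera call takes 0.05 s, during which the arm holds its last target. There are 200 camera calls.

TASK

Put the two loose steel lids away in the casserole, where the large lid already lies upside down: turn the medium lid over and set it gently into the large one, knob down, then set the small lid from the rack knob down into the medium one. Each knob must drop into the hollow knob below it so that the lids cup inside one another and sit level. The empty place of the peg rack is there for standing the medium lid on edge while you change your hold, and the salt shaker stays where it is.

Things in the scene. Friction and masses are not known exactly. Their poses are not given: they have to be found in the camera images.
- lid_medium: Loose steel dome lid, 140 mm across, 3 mm sheet, 120 g. Starts knob up, rim on the worktop. Origin: centre of the rim plane; +z points out through the knob. From the rim the wall slopes at 58 deg to the rim plane up to radius 55 mm at z 24, then on to a flat crown of radius 34 at z 36. Straight hollow knob 32 mm across, top at z 56; its bore, open from inside the lid, is 26 mm wide, 20 deep.
- lid_small: Loose steel dome lid, 94 mm across, 3 mm sheet, 80 g. Starts standing on edge in the rack, knob pointing along rack +x and about 17 deg down. Origin: centre of the rim plane; +z points out through the knob. From the rim the wall slopes at 58 deg to the rim plane up to radius 33 mm at z 22, then on to a flat crown of radius 17 at z 42. Knob 16 mm across, top at z 59.
- lid_large: Large steel lid, 200 mm over its flange, fixed upside down in the casserole. Origin: centre of its rim plane, its highest level; +z points down through its knob. Hollow side up: radius 85 mm at the rim, flat floor of radius 55 lies 21 mm below the origin round the bore of its hollow knob, 43 mm wide, 22 deep. Nested: medium's origin 15 mm above this one, small's 9 mm above medium's.
- pot: Dark steel casserole, fixed, 191 mm across, 75 mm high, two steel loop handles at its +x and -x sides reaching 128 mm from the axis. Origin: centre of its underside; z up.
- rack: Fixed rack of round wooden bars, 190 x 130 mm. Origin on the worktop, on its middle line, at the empty place; x runs along the row, z up. A lid stands on edge on the two rails (14 mm high, y = +-31) just behind a lip (23 mm high; x 0 for the empty place, -100 for the small lid's), knob towards +x, and leans back about 18 deg on two pegs (y = +-54, 80 high; crossbar from x 26, 14 high).
- salt_shaker: Salt shaker with a grey cap, 44 mm wide, 90 mm high, standing on the worktop as a bystander. Origin: centre of its underside.
Things that resemble listed ones, but are neither listed nor needed, are in the scene too. What is shaped like the lid_small but orange or pink is not meant.

How it is judged:
On the way, in this order (a step that is already met when the one before it is completed fails the run):
1. the medium lid lies knob down, level and centred in the large lid (angle between lid_medium's own z axis and vertical above 2.97 rad and horizontal distance between lid_medium and lid_large below 0.009 m and z of lid_medium in the frame of lid_large between -0.019 and -0.011 m), for 0.2 s.
2. the small lid lies knob down, level and centred in the medium lid (angle between lid_small's own z axis and vertical above 2.97 rad and horizontal distance between lid_small and lid_medium below 0.009 m and z of lid_small in the frame of lid_medium between -0.013 and -0.005 m), for 0.2 s.
At the end, for the whole second after the job is handed in: Both loose lids at rest, knob down, within 10 degrees of level: medium lid within 9 mm of the large lid's axis with its origin 11 to 19 mm above the large lid's; small lid within 9 mm of the medium lid's axis with its origin 5 to 13 mm above the medium lid's (all of step 1 and all of step 2 and linear speed of each of lid_medium, lid_small below 0.02 m/s); the robot touches nothing.
It fails at once if the salt shaker is shifted by more than 30 mm (distance of salt_shaker from where it was at the start of the episode above 0.03 m).
It fails at once if a lid is dropped or pressed hard into the next one (over 30 N between them) (contact force between lid_medium and lid_large above 30 N or contact force between lid_small and lid_medium above 30 N).
It also fails if it takes over 66 s, if anything falls off the work surface, if the arm or the gripper's body presses on something with over 40 N, if the wrist force passes 120 N, or if a joint passes its speed limit or range.

## Working session

There is one attempt and no reset: what is moved stays moved. The work goes in short steps, Python scripts to look and compute and a shell command to move; the robot and the scene stay as the last step left them, time stands still between calls to the robot, and variables do not carry over. Pictures are saved under pics/ and viewed, at most 10 in all, crops included, and the job is handed in when it is done.

```bash
mkdir -p pics
cat > h.py <<'E'
import numpy as np, cv2
from scipy.spatial.transform import Rotation as Rn
from bench import robot, vision
def snap(n,save=None):
    s=vision.snapshot(n)
    if save: cv2.imwrite('pics/'+save,s['color'][:,:,::-1])
    return s
def cloud(s):
    z=s['z_map']; v,u=np.mgrid[:z.shape[0],:z.shape[1]]
    P=np.stack([(u-s['cx'])/s['fx']*z,(v-s['cy'])/s['fy']*z,z],-1)
    W=(P-s['t'])@np.array(s['R']); W[z==0]=np.nan
    return W
E
python3 - <<'E'
from h import *
for n in('top','side'):
    s=snap(n,n+'1.png'); np.save(n+'1.npy',cloud(s)); print(n,s['fx'],-np.array(s['R']).T@s['t']); print(s['R'])
o=robot.get_obs(); print(o)
E
```

```text
top 444.60450113048097 [ 0.37538658 -0.10533418  1.58109806]
[[ 0.01827583 -0.99976889  0.01132113]
 [-0.99873711 -0.01878463 -0.04659746]
 [ 0.04679936 -0.01045523 -0.99884959]]
side 527.8431554649235 [-0.28948694 -0.58187894  1.2299311 ]
[[ 0.53468582 -0.84503631  0.00497085]
 [-0.67266925 -0.42916852 -0.60276899]
 [ 0.51149502  0.31894829 -0.79790026]]
{'time': 0.1, 'joint_positions': array([ 1.23292099e+00,  8.78904916e-02,  1.37208873e+00,  1.23700736e-05,
        1.68360123e+00, -1.03062111e-01]), 'qvel': array([-1.36459862e-03, -2.33817768e-05, -2.98606012e-03, -2.83246151e-04,
       -1.54652796e-03, -3.36665012e-04]), 'joint_torque': array([ 1.10777666e-03, -3.41256952e+01, -3.03300583e+01,  7.18842633e-02,
        3.05328949e-02, -8.97791460e-05]), 'tool_pos': array([0.12778009, 0.53444578, 0.20442339]), 'ee_rot': array([-3.13961666e+00, -2.16733387e-04,  2.90678059e+00]), 'wrist_force': array([-0.24823883, -0.15405705,  0.38673824]), 'wrist_torque': array([ 0.0399729 , -0.01040595, -0.02142053]), 'finger_force': 0.0, 'width': 0.094080760862126}
```

View pics/top1.png

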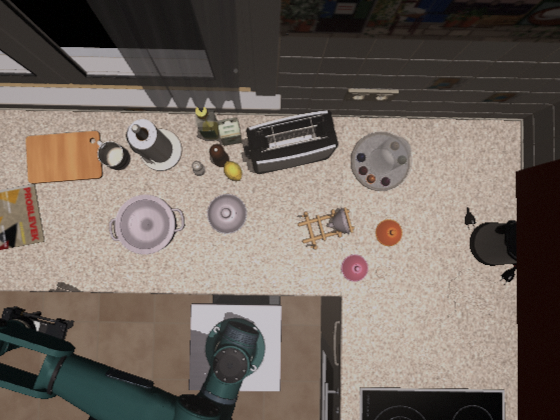

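View pics/side1.png

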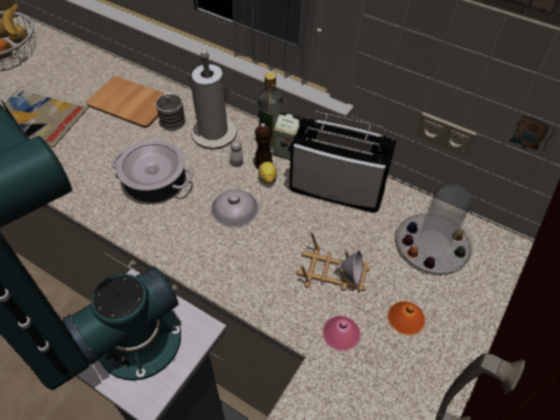

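Top view: the medium lid is at (226,213), the pot with the large lid at (147,222), the rack at about (325,228), with the steel small lid at its right end (341,221), and the salt shaker at (198,168). Lookalikes for the small lid are orange (389,232) and pink (355,268). The steel one in the rack is the one I want, and I'll check it in a close crop.

Run:
```python
from h import *
from scipy.optimize import least_squares
W=np.load('top1.npy'); S=np.load('side1.npy')
def circ(P):
    return least_squares(lambda p:np.hypot(P[:,0]-p[0],P[:,1]-p[1])-p[2],[*P[:,:2].mean(0),.05],loss='soft_l1',f_scale=.002).x
def reg(A,u,v,r): return A[v-r:v+r,u-r:u+r].reshape(-1,3)
print('table z',np.nanmedian(reg(W,270,240,10),0))
M=reg(W,226,213,30); 
for lo,hi in((.004,.02),(.02,.034),(.04,.06)):
    m=M[(M[:,2]>lo)&(M[:,2]<hi)]; print('med',lo,len(m),circ(m),m[:,2].max())
m=M[M[:,2]>.050]; print('knob',m.mean(0),len(m))
P=reg(W,147,222,40); r=np.hypot(*(P[:,:2]-np.nanmedian(P[:,:2],0)).T)
h=np.histogram(P[:,2],bins=np.arange(0,.12,.005)); print(h[0])
P2=P[P[:,2]>.078]; print('pot top',circ(P2),P2[:,2].max(), np.nanmedian(P2[:,2]))
c=circ(P2)[:2]; r=np.hypot(*(P[:,:2]-c).T)
for a in range(0,110,8):
    q=P[(r>a/1000)&(r<a/1000+.008)]; print(a,np.round(np.nanmedian(q,0)[2],4),end=' ')
t=cv2.imread('pics/top1.png')[175:275,275:415]; s=cv2.imread('pics/side1.png')[220:360,280:440]
cv2.imwrite('pics/crop.png',np.hstack([cv2.resize(t,(400,int(400*100/140))) if 0 else cv2.resize(t,(392,280),interpolation=2), cv2.resize(s,(320,280),interpolation=2)]))
Q=W[165:175,190:205].reshape(-1,3); Q=Q[Q[:,2]>.07]; print('\nsalt',Q.mean(0))
```

```text
table z [ 0.37775494 -0.11404365  0.00067575]
med 0.004 823 [0.47274987 0.04615263 0.08187642] 0.01998316580437475
med 0.02 478 [0.46920046 0.03822653 0.04810612] 0.033997734438705685
med 0.04 109 [0.46879991 0.03743714 0.01515939] 0.05919768915199585
knob [0.46914224 0.03785434 0.05595515] 61
[1672  442   17    2    7   13   10    9   28   27  198  622  517  275
  357  579  350   27    0    0    0    0    0]
pot top [0.42397333 0.30586877 0.09152304] 0.08939626771622557 0.08044827625915617
0 0.0412 8 0.0495 16 0.0567 24 0.0583 32 0.0581 40 0.0586 48 0.0585 56 0.06 64 0.0651 72 0.0717 80 0.078 88 0.0777 96 0.0759 104 0.002 
salt [0.61843264 0.13567233 0.08560591]
```

View pics/crop.png

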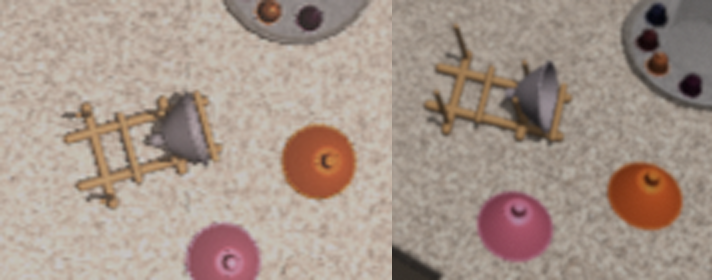

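The crop shows the steel lid in the rack with its knob towards world +y, so rack +x is roughly world +y. The pink and orange lids lie on the worktop. Next I measure the rack, the pot and the medium lid more closely.

Run:
```python
from h import *
from scipy.optimize import least_squares
def circ(P,x0):
    return least_squares(lambda p:np.hypot(P[:,0]-p[0],P[:,1]-p[1])-p[2],x0,loss='soft_l1',f_scale=.002).x
A=[]
for n,(u0,u1,v0,v1) in(('top',(285,365,190,260)),('side',(280,375,225,305))):
    W=np.load(n+'1.npy')[v0:v1,u0:u1].reshape(-1,3); I=cv2.cvtColor(cv2.imread(f'pics/{n}1.png'),cv2.COLOR_BGR2HSV)[v0:v1,u0:u1].reshape(-1,3)
    k=(I[:,0]>8)&(I[:,0]<24)&(I[:,1]>95)&(W[:,2]>.007); print(n,k.sum()); A.append(W[k])
    # steel small lid
    k2=(I[:,1]<70)&(W[:,2]>.03); L=W[k2]; print('lid',len(L),L.mean(0),L.min(0),L.max(0)); np.save(n+'_lid.npy',L)
P=np.vstack(A); 
low=P[P[:,2]<.03]
best=None
for th in np.radians(np.arange(60,130,.5)):
    d=np.array([np.cos(th),np.sin(th)]);e=np.array([-d[1],d[0]])
    b=low[:,:2]@e
    h=np.histogram(b,bins=np.arange(b.min(),b.max(),.003))[0]; a=np.histogram(low[:,:2]@d,bins=np.arange(-.5,.3,.003))[0]
    s=(h**2.).sum()+(a**2.).sum()
    if best is None or s>best[0]: best=(s,th)
th=best[1]; print('yaw',np.degrees(th))
d=np.array([np.cos(th),np.sin(th)]);e=np.array([-d[1],d[0]])
for nm,Q in(('top',A[0]),('side',A[1])):
  Q=Q[Q[:,2]<.03]
  for w in(d,e):
    b=Q[:,:2]@w; h,ed=np.histogram(b,bins=np.arange(b.min(),b.max()+.004,.004)); print(nm,[(round(float(x),3),int(y)) for x,y in zip(ed+.002,h)])
hi=P[P[:,2]>.035]; print('peg pts (a,b,z)'); print(np.round(np.c_[hi[:,:2]@d,hi[:,:2]@e,hi[:,2]],3)[::max(1,len(hi)//25)])
# pot
W=np.load('top1.npy');Q=W[180:265,105:190].reshape(-1,3)
rr=np.hypot(Q[:,0]-.424,Q[:,1]-.306); k=(rr<.085)&(Q[:,2]>.062)&(Q[:,2]<.076)
q=Q[k]; f=least_squares(lambda p:q[:,2]-(p[2]+p[3]*np.hypot(q[:,0]-p[0],q[:,1]-p[1])),[.42,.30,0,.7],loss='soft_l1',f_scale=.002).x; print('pot cone',f)
S=np.load('side1.npy').reshape(-1,3); rr=np.hypot(S[:,0]-.42,S[:,1]-.303); q=S[(rr<.085)&(S[:,2]>.062)&(S[:,2]<.077)]
f=least_squares(lambda p:q[:,2]-(p[2]+p[3]*np.hypot(q[:,0]-p[0],q[:,1]-p[1])),[.42,.30,0,.7],loss='soft_l1',f_scale=.002).x; print('side',len(q),f)
S=S[~np.isnan(S[:,0])]; m=S[(np.hypot(S[:,0]-.469,S[:,1]-.038)<.02)&(S[:,2]>.05)]; print('med knob side',m.mean(0),len(m))
```

```text
top 408
lid 235 [ 0.44220921 -0.34930391  0.06784398] [ 0.36282955 -0.39063337  0.03021575] [ 0.49262868 -0.25768395  0.10092729]
side 740
lid 394 [ 0.43575021 -0.34707005  0.06254083] [ 0.35493816 -0.38855027  0.03017535] [ 0.49489179 -0.21943829  0.09832163]
yaw 105.5
top [(-0.506, 4), (-0.502, 3), (-0.498, 20), (-0.494, 28), (-0.49, 1), (-0.486, 0), (-0.482, 0), (-0.478, 0), (-0.474, 0), (-0.47, 0), (-0.466, 0), (-0.462, 1), (-0.458, 3), (-0.454, 9), (-0.45, 9), (-0.446, 4), (-0.442, 2), (-0.438, 5), (-0.434, 5), (-0.43, 6), (-0.426, 5), (-0.422, 7), (-0.418, 7), (-0.414, 5), (-0.41, 5), (-0.406, 8), (-0.402, 5), (-0.398, 20), (-0.394, 29), (-0.39, 7), (-0.386, 8), (-0.382, 7), (-0.378, 8), (-0.374, 4), (-0.37, 8), (-0.366, 7), (-0.362, 23), (-0.358, 38), (-0.354, 35), (-0.35, 7), (-0.346, 4), (-0.342, 7), (-0.338, 7), (-0.334, 5), (-0.33, 6), (-0.326, 9), (-0.322, 2)]
top [(-0.395, 4), (-0.391, 3), (-0.387, 0), (-0.383, 2), (-0.379, 4), (-0.375, 7), (-0.371, 12), (-0.367, 25), (-0.363, 43), (-0.359, 42), (-0.355, 12), (-0.351, 8), (-0.347, 6), (-0.343, 7), (-0.339, 7), (-0.335, 7
[... 1606 characters left out ...]
2  0.041]
 [-0.44  -0.36   0.066]
 [-0.342 -0.275  0.082]
 [-0.346 -0.273  0.071]
 [-0.441 -0.305  0.068]
 [-0.437 -0.301  0.066]
 [-0.442 -0.302  0.067]
 [-0.346 -0.272  0.064]
 [-0.44  -0.302  0.061]
 [-0.346 -0.273  0.057]
 [-0.351 -0.275  0.056]
 [-0.443 -0.299  0.063]
 [-0.349 -0.272  0.055]
 [-0.444 -0.3    0.057]
 [-0.346 -0.276  0.043]
 [-0.352 -0.275  0.046]
 [-0.444 -0.3    0.052]
 [-0.35  -0.273  0.043]
 [-0.354 -0.276  0.041]
 [-0.447 -0.301  0.047]
 [-0.355 -0.275  0.038]
 [-0.45  -0.305  0.037]
 [-0.451 -0.303  0.035]]
pot cone [0.4242704  0.30685582 0.04925873 0.27465872]
side 583 [0.42370293 0.30935774 0.03730574 0.42212577]
med knob side [0.46714392 0.03873589 0.05492331] 64
```

```bash
cat >> h.py <<'E'
def go(p,zdir=None,ydir=None):
    """delta from measured pose to target in tool axes: shift (m) ; rotvec (deg). zdir, ydir: tool axes wanted (world)"""
    o=robot.get_obs(); R=Rn.from_euler('xyz',o['ee_rot']).as_matrix()
    print('t',round(o['time'],2),'pos',np.round(o['tool_pos'],4),'q',np.round(o['joint_positions'],2),'F',np.round(o['wrist_force'],1),'w',round(o['width'],4),'gf',round(o['finger_force'],1))
    print('toolx',np.round(R[:,0],3),'y',np.round(R[:,1],3),'z',np.round(R[:,2],3))
    d=np.array(p)-o['tool_pos']; print('shift in tool',np.round(R.T@d,4),'len',np.linalg.norm(d).round(3))
    if zdir is not None:
        z=np.array(zdir,float);z/=np.linalg.norm(z); y=np.array(ydir,float); y-=z*(y@z); y/=np.linalg.norm(y)
        T=np.c_[np.cross(y,z),y,z]; rv=np.degrees(Rn.from_matrix(R.T@T).as_rotvec())
        print('turn',np.round(rv,1),np.linalg.norm(rv).round(1),'shift after turn',np.round(T.T@d,4))
D=np.array([-.2672,.9636,0]); E_=np.array([-.9636,-.2672,0]); RO=np.array([.4238,-.2934,0])
def rk(x,y,z): return RO+x*D+y*E_+[0,0,z]
E
python3 -m crank '[[0.35,[-0.028,-0.0252,0.0044],[0,0,0]],[0.35,[-0.028,-0.0252,0.0044],[0,0,0]],[0.35,[-0.028,-0.0252,0.0044],[0,0,0]],[0.35,[-0.028,-0.0252,0.0044],[0,0,0]],[0.35,[-0.028,-0.0252,0.0044],[0,0,0]],[0.35,[-0.028,-0.0252,0.0044],[0,0,0]],[0.35,[-0.028,-0.0252,0.0044],[0,0,0]],[0.35,[-0.028,-0.0252,0.0044],[0,0,0]]]'
python3 -m crank '[[0.35,[-0.028,-0.0252,0.0044],[0,0,0]],[0.35,[-0.028,-0.0252,0.0044],[0,0,0]],[0.35,[-0.028,-0.0252,0.0044],[0,0,0]],[0.35,[-0.028,-0.0252,0.0044],[0,0,0]],[0.35,[-0.028,-0.0252,0.0044],[0,0,0]],[0.35,[-0.028,-0.0252,0.0044],[0,0,0]],[0.35,[-0.028,-0.0252,0.0044],[0,0,0]],[0.35,[-0.028,-0.0252,0.0044],[0,0,0]]]'
python3 -m crank '[[0.35,[0,0,0],[0,0,7.625]],[0.35,[0,0,0],[0,0,7.625]],[0.35,[0,0,0],[0,0,7.625]],[0.35,[0,0,0],[0,0,7.625]],[0.35,[0,0,0],[0,0,7.625]],[0.35,[0,0,0],[0,0,7.625]],[0.35,[0,0,0],[0,0,7.625]],[0.35,[0,0,0],[0,0,7.625]]]'
python3 -c "
from h import *
go([.4685,.038,.039],[0,0,-1],-E_)"
```

```text
time: 0.9
tool_pos: [0.2992, 0.2852, 0.1697]
ee_rot: [-3.141, -0.0, 2.907]
wrist_force: [0.3, 1.1, -0.0]
width: 0.0614
finger_force: 0.0
time: 1.7
tool_pos: [0.4702, 0.0371, 0.1344]
ee_rot: [3.141, -0.001, 2.906]
wrist_force: [0.0, 0.6, -0.3]
width: 0.0615
finger_force: 0.0
time: 2.5
tool_pos: [0.4694, 0.0386, 0.1345]
ee_rot: [-3.14, -0.0, 1.837]
wrist_force: [-0.4, -0.2, -0.1]
width: 0.0608
finger_force: 0.0
t 2.5 pos [0.4694 0.0386 0.1345] q [-0.04 -0.06  1.66  0.    1.54 -0.3 ] F [-0.4 -0.2 -0.1] w 0.0608 gf 0.0
toolx [-0.263  0.965  0.   ] y [ 0.965  0.263 -0.001] z [-0.001  0.    -1.   ]
shift in tool [-0.0004 -0.001   0.0955] len 0.095
turn [-0.1 -0.  -0.3] 0.3 shift after turn [-0.0003 -0.0011  0.0955]
```

Run:
```python
from h import *
# refine pot centre from the first picture: flange outline at z=.08
s=snap('top','top2.png')
I=cv2.imread('pics/top1.png'); W=np.load('top1.npy')
z=W[:,:,2]; m=((z>.05)&(z<.095)).astype(np.uint8)
lab=m.copy(); m0=np.zeros_like(m); cv2.circle(m0,(147,223),45,1,-1); m&=m0
m=cv2.morphologyEx(m,cv2.MORPH_CLOSE,np.ones((7,7))); mo=cv2.morphologyEx(m,cv2.MORPH_OPEN,cv2.getStructuringElement(2,(31,31)))
c=max(cv2.findContours(mo,0,2)[0],key=cv2.contourArea); e=cv2.fitEllipse(c); print(e)
b=((z<.053)&(z>.02)).astype(np.uint8); cv2.circle(m0*0,(0,0),1,1); mm=np.zeros_like(m); cv2.circle(mm,(147,223),10,1,-1); v,u=np.nonzero(b&mm); print('bore px',u.mean(),v.mean(),len(u))
def ray(uu,vv,h):
    R=np.array(s['R']); C=-R.T@s['t']; d=R.T@[(uu-s['cx'])/s['fx'],(vv-s['cy'])/s['fy'],1]; return C+d*(h-C[2])/d[2]
print('flange',ray(*e[0],.079),'bore',ray(u.mean(),v.mean(),.055))
```

```text
((145.1849822998047, 223.74636840820312), (57.523868560791016, 63.837459564208984), 74.8758544921875)
bore px 147.39080459770116 223.66666666666666 87
flange [0.42413581 0.30625312 0.079     ] bore [0.4253285  0.30531007 0.055     ]
```

```bash
python3 -m crank '[[0.35,[0,0,0.025],[0,0,0]],[0.35,[0,0,0.025],[0,0,0]],[0.35,[0,0,0.025],[0,0,0]],[0.35,[0,0,0.02],[0,0,0]],[0.35,[0,0,0],[0,0,0]],[1,[0,0,0],[0,0,0]],[1,[0,0,0],[0,0,0]],[1,[0,0,0],[0,0,0]]]'
python3 -m crank '[[1,[0,0,0],[0,0,0]],[1,[0,0,0],[0,0,0]],[1,[0,0,-0.01],[0,0,0]],[1,[0,0,-0.03],[0,0,0]],[1,[0,0,-0.03],[0,0,0]],[1,[0,0,-0.03],[0,0,0]],[1,[0,0,-0.03],[0,0,0]],[1,[0,0,0],[0,0,0]]]'
python3 -c "
from h import *
go(rk(.044,0,.2))"
```

```text
time: 3.35
tool_pos: [0.4705, 0.0386, 0.0412]
ee_rot: [3.14, 0.001, 1.843]
wrist_force: [-0.0, -0.4, -0.1]
width: 0.0408
finger_force: 0.0
time: 4.15
tool_pos: [0.4726, 0.0385, 0.1756]
ee_rot: [3.132, 0.003, 1.842]
wrist_force: [0.1, -0.6, -1.0]
width: 0.0311
finger_force: 30.0
t 4.15 pos [0.4726 0.0385 0.1756] q [-0.04 -0.08  1.6   0.    1.61 -0.31] F [ 0.1 -0.6 -1. ] w 0.0311 gf 30.0
toolx [-0.268  0.963 -0.003] y [0.963 0.268 0.01 ] z [ 0.01 -0.   -1.  ]
shift in tool [-0.2627 -0.1357 -0.025 ] len 0.297
```

```bash
python3 -m crank '[[1,[-0.026,-0.0227,-0.01],[0,0,0]],[1,[-0.026,-0.0227,-0.01],[0,0,0]],[1,[-0.026,-0.0227,-0.01],[0,0,0]],[1,[-0.026,-0.0227,-0.01],[0,0,0]],[1,[-0.026,-0.0227,-0.01],[0,0,0]],[1,[-0.026,-0.0227,-0.01],[0,0,0]]]'
python3 -m crank '[[1,[0,0,0],[0,-7.5,0]],[1,[0,0,0],[0,-7.5,0]],[1,[0,0,0],[0,-7.5,0]],[1,[0,0,0],[0,-7.5,0]],[1,[0,0,0],[0,-7.5,0]],[1,[0,0,0],[0,-7.5,0]]]'
python3 -c "
from h import *
go(rk(.049,0,.2),-D,-E_)"
```

```text
time: 4.75
tool_pos: [0.3791, -0.1489, 0.229]
ee_rot: [-3.14, -0.002, 1.843]
wrist_force: [0.3, -0.4, -1.4]
width: 0.0312
finger_force: 30.0
time: 5.35
tool_pos: [0.38, -0.1478, 0.2294]
ee_rot: [3.14, 0.789, 1.842]
wrist_force: [0.3, 0.7, -2.6]
width: 0.0311
finger_force: 30.0
t 5.35 pos [ 0.38   -0.1478  0.2294] q [ 0.11 -0.42  1.96 -0.78  1.48 -0.13] F [ 0.3  0.7 -2.6] w 0.0311 gf 30.0
toolx [-0.189  0.678 -0.71 ] y [0.963 0.269 0.001] z [ 0.192 -0.684 -0.704]
shift in tool [-0.0516  0.0031  0.0939] len 0.107
turn [  0.1 -44.8  -0. ] 44.8 shift after turn [0.0294 0.0033 0.103 ]
```

The q4 limit won't allow a coaxial hold to point the lid horizontally towards the rack. I'll set the lid down and take the knob again with the tool tilted about 40°.

```bash
python3 -m crank '[[1,[0,0,0],[0,7.5,0]],[1,[0,0,0],[0,7.5,0]],[1,[0,0,0],[0,7.5,0]],[1,[0,0,0],[0,7.5,0]],[1,[0,0,0],[0,7.5,0]],[1,[0,0,0],[0,7.5,0]]]'
python3 -m crank '[[1,[0.033,0.0233,0.03],[0,0,0]],[1,[0.033,0.0233,0.03],[0,0,0]],[1,[0.033,0.0233,0.03],[0,0,0]],[1,[0,0,0.035],[0,0,0]],[1,[0,0,0.03],[0,0,0]],[1,[0,0,0.02],[0,0,0]],[1,[0,0,0.008],[0,0,0]],[1,[0,0,0],[0,0,0]]]'
python3 -c "
from h import *
go([.42,-.03,.041],[0,0,-1],-E_)"
```

```text
time: 5.95
tool_pos: [0.3802, -0.148, 0.2299]
ee_rot: [3.141, -0.006, 1.843]
wrist_force: [-0.6, -0.3, -1.5]
width: 0.0312
finger_force: 30.0
time: 6.75
tool_pos: [0.4194, -0.0345, 0.0458]
ee_rot: [-3.138, -0.002, 1.842]
wrist_force: [1.3, -0.1, -2.0]
width: 0.0314
finger_force: 30.0
t 6.75 pos [ 0.4194 -0.0345  0.0458] q [-0.22 -0.11  1.89  0.    1.37 -0.49] F [ 1.3 -0.1 -2. ] w 0.0314 gf 30.0
toolx [-0.268  0.963  0.002] y [ 0.963  0.268 -0.004] z [-0.004  0.001 -1.   ]
shift in tool [0.0041 0.0018 0.0048] len 0.007
turn [-0.2 -0.1  0. ] 0.2 shift after turn [0.0042 0.0018 0.0048]
```

```bash
python3 -m crank '[[1,[0,0,0.003],[0,0,0]],[1,[0,0,0.0015],[0,0,0]],[0.35,[0,0,0],[0,0,0]],[0.35,[0,0,0],[0,0,0]],[0.35,[0,0,0],[0,0,0]],[0.35,[0,0,-0.025],[0,0,0]],[0.35,[0,0,-0.03],[0,0,0]],[0.35,[0,0,0],[0,-8,0]]]'
python3 -m crank '[[0.35,[0,0,0],[0,-8,0]],[0.35,[0,0,0],[0,-8,0]],[0.35,[0,0,0],[0,-8,0]],[0.35,[0,0,0],[0,-8,0]],[0.35,[0,0,0],[0,0,0]]]'
python3 -c "
from h import *
zd=np.array([0,0,-1])*np.cos(np.radians(40))-D*np.sin(np.radians(40))
go(np.array([.4194,-.0345,.050])+.010*zd,zd,-E_)
s=snap('top','top3.png'); W=cloud(s).reshape(-1,3); W=W[~np.isnan(W[:,0])]
m=W[(np.hypot(W[:,0]-.419,W[:,1]+.034)<.06)&(W[:,2]>.02)&(W[:,2]<.035)]; print(len(m),m.mean(0))"
```

```text
time: 7.55
tool_pos: [0.4254, -0.0387, 0.1036]
ee_rot: [3.132, 0.147, 1.833]
wrist_force: [0.8, -0.2, 0.7]
width: 0.0609
finger_force: 0.0
time: 8.05
tool_pos: [0.4193, -0.0324, 0.0955]
ee_rot: [-3.134, 0.698, 1.854]
wrist_force: [-0.3, 0.1, -1.5]
width: 0.0615
finger_force: 0.0
t 8.05 pos [ 0.4193 -0.0324  0.0955] q [ 0.33 -0.12  1.97 -0.71  1.4   0.22] F [-0.3  0.1 -1.5] w 0.0615 gf 0.0
toolx [-0.214  0.736 -0.643] y [ 0.962  0.275 -0.006] z [ 0.172 -0.619 -0.766]
shift in tool [ 0.0277 -0.0002  0.0462] len 0.054
turn [ 0.  -0.   0.6] 0.6 shift after turn [ 0.0277 -0.0005  0.0462]
435 [ 0.42097617 -0.03749578  0.02842053]
```

```bash
python3 -m crank '[[0.35,[0.0277,0,0],[0,0,0.5]],[0.35,[0,0,0.02],[0,0,0]],[0.35,[0,0,0.016],[0,0,0]],[0.35,[0,0,0.01],[0,0,0]],[1,[0,0,0],[0,0,0]],[1,[0,0,0],[0,0,0]],[1,[0,0,0],[0,0,0]],[1,[0,0,0],[0,0,0]]]'
python3 -m crank '[[1,[0,0,0],[0,0,0]],[1,[0,0,0],[0,0,0]]]'
python3 -c "
from h import *
zd=np.array([0,0,-1])*np.cos(np.radians(40))-D*np.sin(np.radians(40))
go(np.array([.4194,-.0345,.050])+.010*zd,zd,-E_)"
```

```text
time: 8.9
tool_pos: [0.4238, -0.0426, 0.0458]
ee_rot: [3.132, 0.698, 1.829]
wrist_force: [0.4, -0.4, -0.2]
width: 0.0329
finger_force: 0.0
time: 9.1
tool_pos: [0.4237, -0.0426, 0.0457]
ee_rot: [3.133, 0.698, 1.83]
wrist_force: [-0.5, 0.7, 1.8]
width: 0.0311
finger_force: 30.0
t 9.1 pos [ 0.4237 -0.0426  0.0457] q [ 0.31 -0.05  2.02 -0.73  1.29  0.3 ] F [-0.5  0.7  1.8] w 0.0311 gf 30.0
toolx [-0.197  0.74  -0.643] y [0.965 0.262 0.007] z [ 0.173 -0.619 -0.766]
shift in tool [ 0.0041 -0.002   0.0009] len 0.005
turn [ 0.1  0.  -0.5] 0.5 shift after turn [ 0.0041 -0.002   0.0009]
```

My tilt was the wrong way: the body has to lean towards -d before the lid turns. I'll release and regrip with +45°.

```bash
python3 -m crank '[[0.35,[0,0,0],[0,0,0]],[0.35,[0,0,0],[0,0,0]],[0.35,[0,0,0],[0,0,0]],[0.35,[0,0,-0.03],[0,0,0]],[0.35,[0,0,-0.04],[0,0,0]],[0.35,[-0.02,0,0],[0,8.5,0]],[0.35,[0,0,0],[0,8.5,0]],[0.35,[0,0,0],[0,8.5,0]]]'
python3 -m crank '[[0.35,[0,0,0],[0,8.5,0]],[0.35,[0,0,0],[0,8.5,0]],[0.35,[0,0,0],[0,8.5,0]],[0.35,[0,0,0],[0,8.5,0]],[0.35,[0,0,0],[0,8.5,0]],[0.35,[0,0,0],[0,8.5,0]],[0.35,[0,0,0],[0,8.5,0]],[0.35,[0,0,0],[0,0,0]]]'
python3 -c "
from h import *
s=snap('top','top3.png'); W=cloud(s).reshape(-1,3); W=W[~np.isnan(W[:,0])]
k=W[(np.hypot(W[:,0]-.42,W[:,1]+.036)<.03)&(W[:,2]>.049)&(W[:,2]<.06)]; print(len(k),k.mean(0))
S=cloud(snap('side')).reshape(-1,3); S=S[~np.isnan(S[:,0])]
k=S[(np.hypot(S[:,0]-.42,S[:,1]+.036)<.03)&(S[:,2]>.049)&(S[:,2]<.06)]; print(len(k),k.mean(0),k[:,:2].min(0),k[:,:2].max(0))
a=np.radians(45);zd=np.array([0,0,-1])*np.cos(a)+D*np.sin(a)
go(np.array([.42,-.036,.050])+.010*zd,zd,-E_)"
```

```text
time: 9.9
tool_pos: [0.4163, -0.0121, 0.1136]
ee_rot: [3.131, 0.248, 1.839]
wrist_force: [-0.3, -0.9, -0.9]
width: 0.061
finger_force: 0.0
time: 10.7
tool_pos: [0.4142, -0.016, 0.1073]
ee_rot: [-3.138, -0.793, 1.829]
wrist_force: [0.2, 0.1, 0.7]
width: 0.0611
finger_force: 0.0
57 [ 0.41982182 -0.03492189  0.05515561]
78 [ 0.41708069 -0.03412673  0.05395322] [ 0.40381495 -0.04815324] [ 0.43161297 -0.01956333]
t 10.8 pos [ 0.4149 -0.0146  0.1106] q [-0.59  0.19  1.66  0.51  1.89 -0.85] F [-0.1  1.2  0.4] w 0.0612 gf 0.0
toolx [-0.187  0.682  0.708] y [0.965 0.261 0.004] z [-0.182  0.684 -0.707]
shift in tool [-0.0585 -0.0009  0.0373] len 0.069
turn [ 0.4 -0.  -0.1] 0.4 shift after turn [-0.0584 -0.0008  0.0373]
```

```bash
python3 -m crank '[[0.35,[-0.03,-0.001,0],[0,0,0]],[0.35,[-0.0275,0,0],[0,0,0]],[0.35,[0,0,0.018],[0,0,0]],[0.35,[0,0,0.014],[0,0,0]],[0.35,[0,0,0.006],[0,0,0]],[1,[0,0,0],[0,0,0]],[1,[0,0,0],[0,0,0]],[1,[0,0,0],[0,0,0]]]'
python3 -m crank '[[1,[0,0,0],[0,0,0]],[1,[0,0,0],[0,0,0]]]'
python3 -c "
from h import *
a=np.radians(45);zd=np.array([0,0,-1])*np.cos(a)+D*np.sin(a)
go(np.array([.4185,-.0345,.050])+.010*zd,zd,-E_)
o=robot.get_obs(); R=Rn.from_euler('xyz',o['ee_rot']).as_matrix(); c=R.T@(np.array([.4185,-.0345,0])-o['tool_pos']); c[1]=0
np.save('lid_in_tool.npy',[c,R.T@[0,0,1]]); print(c,R.T@[0,0,1])"
```

```text
time: 11.6
tool_pos: [0.4187, -0.0281, 0.0448]
ee_rot: [3.132, -0.784, 1.843]
wrist_force: [0.3, -0.0, -0.0]
width: 0.0405
finger_force: 0.0
time: 11.8
tool_pos: [0.4187, -0.0281, 0.0445]
ee_rot: [3.132, -0.785, 1.842]
wrist_force: [0.2, -0.3, 2.0]
width: 0.0311
finger_force: 30.0
t 11.8 pos [ 0.4187 -0.0281  0.0445] q [-0.61  0.29  1.69  0.49  1.79 -0.93] F [ 0.2 -0.3  2. ] w 0.0311 gf 30.0
toolx [-0.189  0.682  0.707] y [0.965 0.261 0.007] z [-0.18   0.684 -0.707]
shift in tool [-0.0005 -0.0019  0.0017] len 0.003
turn [0.5 0.  0. ] 0.5 shift after turn [-0.0005 -0.0019  0.0018]
[-0.03581229  0.          0.02710597] [ 0.70688103  0.00675509 -0.7073002 ]
```

```bash
python3 -m crank '[[1,[0.008,0,-0.008],[0,0,0]],[1,[0.02,0,-0.02],[0,0,0]],[1,[0.03,0,-0.03],[0,0,0]],[1,[0.03,0,-0.03],[0,0,0]],[1,[0.03,0,-0.03],[0,0,0]],[1,[0,0,0],[0,-7.5,0]],[1,[0,0,0],[0,-7.5,0]],[1,[0,0,0],[0,-7.5,0]]]'
python3 -m crank '[[1,[0,0,0],[0,-7.5,0]],[1,[0,0,0],[0,-7.5,0]],[1,[0,0,0],[0,-7.5,0]],[1,[0,0,0],[0,-7.5,0]],[1,[0,0,0],[0,-7.5,0]],[1,[0,0,0],[0,-7.5,0]],[1,[0,0,0],[0,-7.5,0]],[1,[0,0,0],[0,-7.5,0]]]'
python3 -m crank '[[1,[0,0,0],[0,-7.5,0]],[1,[0,0,0],[0,0,0]]]'
cat >> h.py <<'E'
def lidpose():
    o=robot.get_obs(); R=Rn.from_euler('xyz',o['ee_rot']).as_matrix(); c,a=np.load('lid_in_tool.npy'); L=o['tool_pos']+R@c; d=L-RO
    print('lid in rack',np.round([d@D,d@E_,d[2]],4),'axis rack',np.round([R@a@D,R@a@E_,(R@a)[2]],3)); return L,R,R@c
E
python3 -c "
from h import *
L,R,off=lidpose()
for p in(rk(.06,0,.19),rk(.010,0,.079)): go(p-off)"
```

```text
time: 12.6
tool_pos: [0.4174, -0.029, 0.2122]
ee_rot: [3.134, -0.386, 1.837]
wrist_force: [-0.3, 0.6, -2.0]
width: 0.0311
finger_force: 30.0
time: 13.4
tool_pos: [0.4169, -0.0275, 0.2122]
ee_rot: [3.13, 0.658, 1.828]
wrist_force: [-0.2, 0.1, -2.5]
width: 0.031
finger_force: 30.0
time: 13.6
tool_pos: [0.4151, -0.0261, 0.2074]
ee_rot: [-3.138, 0.785, 1.842]
wrist_force: [0.6, 1.1, -2.1]
width: 0.0311
finger_force: 30.0
lid in rack [ 0.2154 -0.063   0.2135] axis rack [ 1.    -0.008  0.001]
t 13.6 pos [ 0.4151 -0.0261  0.2074] q [ 0.41 -0.19  1.84 -0.78  1.62  0.15] F [ 0.6  1.1 -2.1] w 0.0311 gf 30.0
toolx [-0.19   0.682 -0.706] y [ 0.964  0.266 -0.002] z [ 0.186 -0.681 -0.708]
shift in tool [-0.0933 -0.0627  0.1266] len 0.169
t 13.6 pos [ 0.4151 -0.0261  0.2074] q [ 0.41 -0.19  1.84 -0.78  1.62  0.15] F [ 0.6  1.1 -2.1] w 0.0311 gf 30.0
toolx [-0.19   0.682 -0.706] y [ 0.964  0.266 -0.002] z [ 0.186 -0.681 -0.708]
shift in tool [-0.0503 -0.0624  0.2405] len 0.254
```

```bash
python3 -m crank '[[1,[-0.0233,-0.0157,0.0316],[0,0,0]],[1,[-0.0233,-0.0157,0.0316],[0,0,0]],[1,[-0.0233,-0.0157,0.0316],[0,0,0]],[1,[-0.0233,-0.0157,0.0316],[0,0,0]],[1,[-0.0176,0,0.0176],[0,0,0]],[1,[-0.0176,0,0.0176],[0,0,0]],[1,[0.026,0,0.026],[0,0,0]],[1,[0.026,0,0.026],[0,0,0]]]'
python3 -m crank '[[1,[0,0,0],[0,0,0]]]'
python3 -c "
from h import *
L,R,off=lidpose()
go(rk(.010,0,.079)-off)
a=snap('top')['color'];b=snap('side')['color']
a=cv2.resize(a[170:270,270:390],(480,400),interpolation=2);b=cv2.resize(b[200:330,250:380],(400,400),interpolation=2)
cv2.imwrite('pics/c4.png',np.hstack([a,b])[:,:800,::-1])"
```

```text
time: 14.4
tool_pos: [0.4112, -0.2444, 0.1156]
ee_rot: [3.124, 0.786, 1.817]
wrist_force: [0.2, -0.2, -2.0]
width: 0.0313
finger_force: 30.0
time: 14.5
tool_pos: [0.4062, -0.2426, 0.1082]
ee_rot: [-3.138, 0.778, 1.833]
wrist_force: [-1.7, -0.9, -1.9]
width: 0.0313
finger_force: 30.0
lid in rack [0.0091 0.0039 0.114 ] axis rack [ 1.    -0.018  0.008]
t 14.5 pos [ 0.4062 -0.2426  0.1082] q [-0.18 -0.26  2.1  -0.81  1.08 -0.12] F [-1.7 -0.9 -1.9] w 0.0313 gf 30.0
toolx [-0.185  0.688 -0.702] y [ 0.966  0.257 -0.003] z [ 0.178 -0.679 -0.712]
shift in tool [0.0252 0.004  0.0243] len 0.035
```

View pics/c4.png

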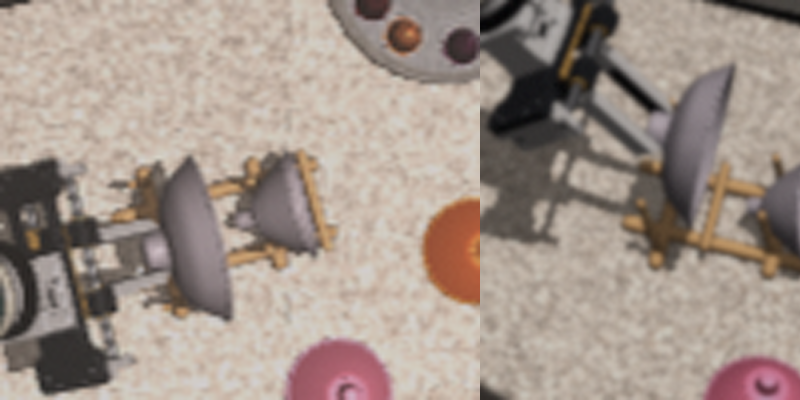

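The medium lid hangs upright over the empty place, at (195,240) in the left half, and the small lid at (285,205) is untouched. I lower it gently.

```bash
python3 -m crank '[[1,[0.009,0.004,0.009],[0,0,0]],[1,[0.009,0,0.009],[0,0,0]],[1,[0.004,0,0.004],[0,0,0]],[1,[0.001,0,0.001],[0,0,0]],[1,[0,0,0],[0,0,0]]]'
python3 -c "
from h import *
lidpose()"
python3 -m crank '[[1,[0.0015,0,0.0015],[0,0,0]],[1,[0.001,0,0.001],[0,0,0]],[1,[0,0,0],[0,0,0]]]'
python3 -c "
from h import *
L,R,off=lidpose()
go(rk(.010,0,.079)-off)"
```

```text
time: 15.1
tool_pos: [0.415, -0.2412, 0.0814]
ee_rot: [3.133, 0.786, 1.83]
wrist_force: [-0.5, -0.1, -2.0]
width: 0.0314
finger_force: 30.0
lid in rack [ 0.0082 -0.0052  0.0876] axis rack [ 1.    -0.012  0.   ]
time: 15.4
tool_pos: [0.4148, -0.2411, 0.0775]
ee_rot: [3.134, 0.785, 1.83]
wrist_force: [-0.2, 0.5, -1.9]
width: 0.0316
finger_force: 30.0
lid in rack [ 0.0083 -0.005   0.0836] axis rack [ 1.    -0.013  0.   ]
t 15.4 pos [ 0.4148 -0.2411  0.0775] q [-0.17 -0.2   2.13 -0.85  1.02 -0.04] F [-0.2  0.5 -1.9] w 0.0316 gf 30.0
toolx [-0.181  0.684 -0.707] y [0.965 0.262 0.006] z [ 0.189 -0.681 -0.707]
shift in tool [ 0.0044 -0.0051  0.0021] len 0.007
```

```bash
python3 -m crank '[[1,[0.0018,-0.004,0.0014],[0,0,0]],[1,[0.0015,0,0.0015],[0,0,0]],[1,[0.001,0,0.001],[0,0,0]],[1,[0,0,0],[0,0,0]]]'
python3 -m crank '[[1,[0.001,0,0.001],[0,0,0]],[1,[0,0,0],[0,0,0]]]'
python3 -c "
from h import *
L,R,off=lidpose()"
```

```text
time: 15.8
tool_pos: [0.4109, -0.242, 0.0716]
ee_rot: [3.134, 0.785, 1.83]
wrist_force: [-0.1, 0.0, -1.2]
width: 0.0313
finger_force: 30.0
time: 16.0
tool_pos: [0.4114, -0.242, 0.0707]
ee_rot: [3.133, 0.786, 1.83]
wrist_force: [-1.0, 0.6, 1.1]
width: 0.0312
finger_force: 30.0
lid in rack [ 0.0083 -0.0015  0.0769] axis rack [ 1.    -0.012 -0.   ]
```

```bash
python3 -m crank '[[0.4,[0,0,0],[0,0,0]],[0.4,[0,0,0],[0,0,0]],[0.4,[0,0,0],[0,0,0]],[0.4,[0,0,-0.01],[0,0,0]],[0.4,[0,0,-0.03],[0,0,0]],[0.4,[0,0,-0.04],[0,0,0]],[0.4,[0,0,-0.05],[0,0,0]],[0.4,[0,0,-0.05],[0,0,0]]]'
python3 -c "
from h import *
go(rk(0,0,.3),[0,0,-1],D)
A=[]
for n in('top','side'):
    s=snap(n,'5'+n+'.png'); W=cloud(s); np.save(n+'5.npy',W)
a=cv2.imread('pics/5top.png');b=cv2.imread('pics/5side.png')
a=cv2.resize(a[170:270,270:390],(480,400),interpolation=2);b=cv2.resize(b[220:320,280:380],(400,400),interpolation=2)
cv2.imwrite('pics/c5.png',np.hstack([a,b])[:,:800])"
```

```text
time: 16.8
tool_pos: [0.3758, -0.1181, 0.1992]
ee_rot: [3.133, 0.785, 1.828]
wrist_force: [0.8, 0.2, 0.9]
width: 0.0563
finger_force: 0.0
t 16.8 pos [ 0.3758 -0.1181  0.1992] q [ 0.2  -0.38  2.   -0.79  1.49 -0.01] F [0.8 0.2 0.9] w 0.0563 gf 0.0
toolx [-0.18   0.684 -0.707] y [0.965 0.261 0.006] z [ 0.189 -0.681 -0.707]
shift in tool [-0.1998  0.0013  0.0572] len 0.208
turn [-35.   35.4 -85.4] 98.9 shift after turn [ 0.0006 -0.1817 -0.1008]
```

View pics/c5.png

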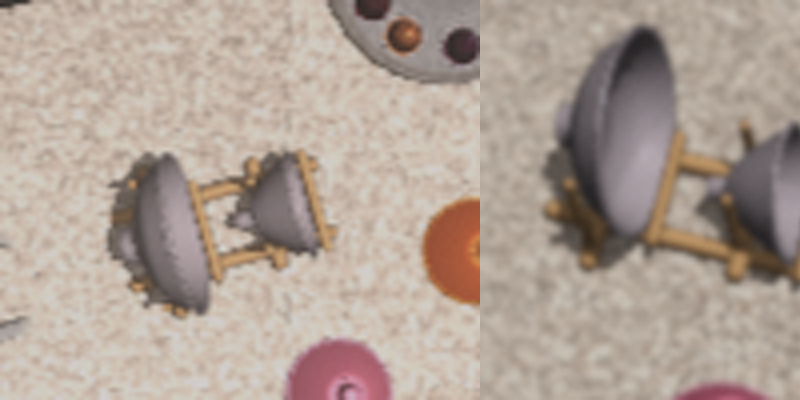

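The medium lid leans on its pegs (160,235), knob to the left (125,245), with the small lid beside it. Next I fit both poses from the depth data.

```bash
cat >> h.py <<'E'
from scipy.optimize import least_squares
MED=np.array([(70,0),(55,24),(34,36),(16,36),(16,56),(0,56)])/1000.
SML=np.array([(47,0),(33,22),(17,42),(8,42),(8,59),(0,59)])/1000.
def dist(r,z,prof):
    p=np.c_[r,z][:,None]; a=prof[:-1];b=prof[1:];ab=b-a
    t=np.clip(((p-a)*ab).sum(-1)/(ab**2).sum(-1),0,1); return np.linalg.norm(p-a-t[...,None]*ab,axis=-1).min(1)
def fitlid(P,prof,c0,ax0):
    ax0=np.array(ax0)/np.linalg.norm(ax0); b1=np.cross(ax0,[0,0,1.]); b1/=np.linalg.norm(b1) if np.linalg.norm(b1)>.1 else 1
    if np.linalg.norm(b1)<.1:b1=np.array([1.,0,0])
    b2=np.cross(ax0,b1)
    def un(p): a=ax0+p[3]*b1+p[4]*b2; return p[:3],a/np.linalg.norm(a)
    P=P[np.linalg.norm(P-c0,axis=1)<.09]
    for it in range(3):
        def f(p): c,a=un(p); d=P-c; z=d@a; r=np.linalg.norm(d-z[:,None]*a,axis=1); return dist(r,z,prof)-.0007
        s=least_squares(f,[*c0,0,0],loss='soft_l1',f_scale=.002); c,a=un(s.x); e=f(s.x); P=P[e<.008]; c0=c
    print('lid fit n',len(P),'rms',np.sqrt((f(s.x)**2).mean()).round(4),'c',c.round(4),'axis',a.round(3)); return c,a
def steel(n,img):
    W=np.load(n).reshape(-1,3); I=cv2.cvtColor(cv2.imread(img),cv2.COLOR_BGR2HSV).reshape(-1,3)
    return W[(I[:,1]<75)&(W[:,2]>.012)]
def rimgrasp(c,a,up,R,depth=.018):
    """grasp on the rim in direction 'up' (world) : TCP point and tool z"""
    u=np.array(up,float); u-=a*(u@a); u/=np.linalg.norm(u); b=np.radians(58)
    w=-u*np.cos(b)+a*np.sin(b); nin=-(u*np.sin(b)+a*np.cos(b))
    return c+u*R+w*depth+nin*.0015, w
E
python3 - <<'E'
from h import *
A=steel('top5.npy','pics/5top.png');B=steel('side5.npy','pics/5side.png')
lean=np.cos(np.radians(17))*D-np.array([0,0,np.sin(np.radians(17))])
for nm,P in(('both',np.vstack([A,B])),('top',A),('side',B)):
    print(nm); c,a=fitlid(P,MED,rk(.028,0,.075),lean); d=c-RO; print(d@D,d@E_,a@D,a@E_)
    c2,a2=fitlid(P,SML,rk(-.08,0,.055),lean); d=c2-RO; print(d@D,d@E_,a2@D,a2@E_)
    if nm=='both': np.save('m.npy',[c,a]);np.save('s.npy',[c2,a2]); 
c,a=np.load('m.npy'); p,w=rimgrasp(c,a,[0,0,1],.07); print('grasp',p,w); go(p-.08*w,w,-D)
E
```

```text
both
lid fit n 1442 rms 0.0018 c [ 0.4216 -0.2724  0.0761] axis [-0.23   0.917 -0.326]
0.020814720919922758 -0.003441296674898001 0.9450943212520211 -0.022995035689424643
lid fit n 750 rms 0.0018 c [ 0.4497 -0.3755  0.0512] axis [-0.278  0.91  -0.307]
-0.08606661714767805 -0.002967295834048998 0.9513043437725334 0.02443092696452563
top
lid fit n 458 rms 0.0017 c [ 0.4231 -0.275   0.076 ] axis [-0.207  0.894 -0.398]
0.017910801685674327 -0.004210628446877599 0.9163596251101368 -0.03923965102240356
lid fit n 270 rms 0.0018 c [ 0.4506 -0.3772  0.0525] axis [-0.277  0.907 -0.316]
-0.08788828753243831 -0.0034646719953215143 0.9482713675666976 0.024333143672678068
side
lid fit n 1003 rms 0.0016 c [ 0.4213 -0.2717  0.076 ] axis [-0.223  0.926 -0.303]
0.021592478180263757 -0.003401694077224522 0.9522554118153396 -0.03287172720935455
lid fit n 484 rms 0.0018 c [ 0.4492 -0.3748  0.0508] axis [-0.274  0.911 -0.308]
-0.08519739535895848 -0.00278400455961918 0.9510808751031986 0.02056572632313049
grasp [ 0.41351995 -0.24044701  0.12731949] [-0.15329821  0.61010014 -0.77735287]
t 16.9 pos [ 0.3799 -0.1156  0.2039] q [ 0.21 -0.38  1.99 -0.79  1.49 -0.01] F [ 1.2 -0.4  0.4] w 0.0564 gf 0.0
toolx [-0.177  0.684 -0.708] y [0.963 0.268 0.017] z [ 0.202 -0.679 -0.706]
shift in tool [-0.1167 -0.0026  0.1373] len 0.18
turn [64.8 65.  72.1] 116.7 shift after turn [-0.0024  0.1487 -0.1018]
```

```bash
python3 -m crank '[[0.6,[-0.024,0,-0.024],[0,0,0]],[0.6,[-0.024,0,-0.024],[0,0,0]],[0.6,[-0.024,0,-0.024],[0,0,0]],[0.6,[0,0,0],[4.63,4.64,5.15]],[0.6,[0,0,0],[4.63,4.64,5.15]],[0.6,[0,0,0],[4.63,4.64,5.15]],[0.6,[0,0,0],[4.63,4.64,5.15]],[0.6,[0,0,0],[4.63,4.64,5.15]]]'
python3 -m crank '[[0.6,[0,0,0],[4.63,4.64,5.15]],[0.6,[0,0,0],[4.63,4.64,5.15]],[0.6,[0,0,0],[4.63,4.64,5.15]],[0.6,[0,0,0],[4.63,4.64,5.15]],[0.6,[0,0,0],[4.63,4.64,5.15]],[0.6,[0,0,0],[4.63,4.64,5.15]],[0.6,[0,0,0],[4.63,4.64,5.15]],[0.6,[0,0,0],[4.63,4.64,5.15]]]'
python3 -m crank '[[0.6,[0,0,0],[4.63,4.64,5.15]],[0.6,[0,0,0],[0,0,0]]]'
python3 -c "
from h import *
c,a=np.load('m.npy'); p,w=rimgrasp(c,a,[0,0,1],.07); go(p-.08*w,w,-D)"
```

```text
time: 17.7
tool_pos: [0.3765, -0.1194, 0.2993]
ee_rot: [-3.05, 0.387, 1.272]
wrist_force: [-0.9, -0.8, 0.2]
width: 0.0377
finger_force: 0.0
time: 18.5
tool_pos: [0.3765, -0.12, 0.2991]
ee_rot: [-2.538, 0.004, 0.378]
wrist_force: [0.6, 0.1, 0.1]
width: 0.0372
finger_force: 0.0
time: 18.7
tool_pos: [0.3752, -0.1211, 0.2972]
ee_rot: [-2.456, -0.004, 0.257]
wrist_force: [-0.5, 1.4, -0.2]
width: 0.0377
finger_force: 0.0
t 18.7 pos [ 0.3752 -0.1211  0.2972] q [-0.77  0.08  1.36  0.45  2.26  0.74] F [-0.5  1.4 -0.2] w 0.0377 gf 0.0
toolx [0.967 0.255 0.004] y [ 0.199 -0.748 -0.633] z [-0.158  0.613 -0.774]
shift in tool [ 0.0057  0.204  -0.0278] len 0.206
turn [-0.3  0.2 -1.2] 1.2 shift after turn [ 0.0017  0.2042 -0.0266]
```

```bash
python3 -m crank '[[0.6,[0.0017,0,-0.0266],[0,0,-1.2]],[0.6,[0,0.0408,0],[0,0,0]],[0.6,[0,0.0408,0],[0,0,0]],[0.6,[0,0.0408,0],[0,0,0]],[0.6,[0,0.0408,0],[0,0,0]],[0.6,[0,0.0408,0],[0,0,0]],[0.6,[0,0,0],[0,0,0]]]'
python3 -c "
from h import *
c,a=np.load('m.npy'); p,w=rimgrasp(c,a,[0,0,1],.07); go(p,w,-D)"
```

```text
time: 19.4
tool_pos: [0.4283, -0.2879, 0.1858]
ee_rot: [-2.454, -0.016, 0.28]
wrist_force: [-0.6, 0.5, -0.2]
width: 0.0374
finger_force: 0.0
t 19.4 pos [ 0.4283 -0.2879  0.1858] q [-0.88  0.45  1.11  0.33  2.19  0.51] F [-0.6  0.5 -0.2] w 0.0374 gf 0.0
toolx [0.961 0.276 0.016] y [ 0.223 -0.74  -0.634] z [-0.164  0.613 -0.773]
shift in tool [-0.002  -0.0014  0.0767] len 0.077
turn [-0.4  0.5  0.3] 0.7 shift after turn [-0.0027 -0.0019  0.0767]
```

```bash
python3 -m crank '[[0.6,[-0.002,-0.0015,0.03],[0,0,0]],[0.6,[0,0,0.025],[0,0,0]],[0.6,[0,0,0.015],[0,0,0]],[0.6,[0,0,0.0065],[0,0,0]],[0.6,[0,0,0],[0,0,0]]]'
python3 -c "
from h import *
c,a=np.load('m.npy'); p,w=rimgrasp(c,a,[0,0,1],.07); go(p,w,-D)
a=snap('top')['color'];b=snap('side')['color']
a=cv2.resize(a[170:270,270:390],(480,400),interpolation=2);b=cv2.resize(b[200:320,270:390],(400,400),interpolation=2)
cv2.imwrite('pics/c6.png',np.hstack([a,b])[:,:800,::-1])"
```

```text
time: 19.9
tool_pos: [0.4142, -0.2385, 0.1339]
ee_rot: [-2.461, -0.021, 0.282]
wrist_force: [0.5, -0.6, -0.6]
width: 0.0378
finger_force: 0.0
t 19.9 pos [ 0.4142 -0.2385  0.1339] q [-0.85  0.38  1.32  0.32  2.05  0.49] F [ 0.5 -0.6 -0.6] w 0.0378 gf 0.0
toolx [0.96  0.278 0.021] y [ 0.229 -0.743 -0.629] z [-0.16   0.609 -0.777]
shift in tool [-0.0013  0.0054  0.004 ] len 0.007
turn [-0.   0.4  0.6] 0.7 shift after turn [-0.0013  0.0054  0.004 ]
```

View pics/c6.png

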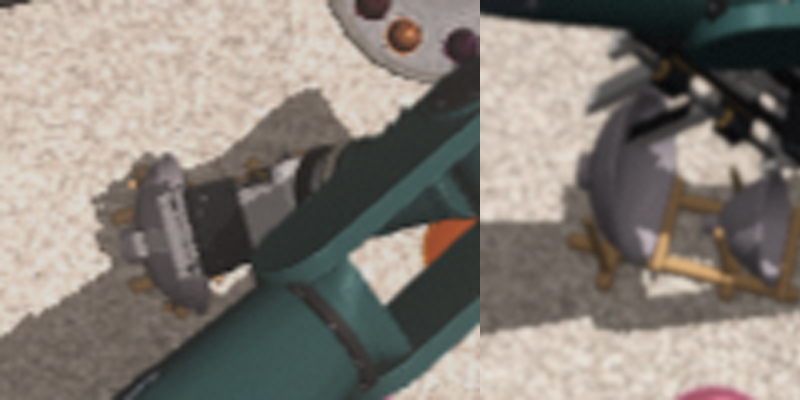

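The fingers straddle the rim's top, one inside and one outside. A small correction, then I close and lift a little.

```bash
python3 -m crank '[[0.6,[-0.001,0.004,0.003],[0,0,0]],[1,[0,0,0],[0,0,0]],[1,[0,0,0],[0,0,0]],[1,[0,0,0],[0,0,0]],[1,[0,0,0],[0,0,0]],[1,[0,0,0],[0,0,0]]]'
python3 -c "
from h import *
c,a=np.load('m.npy'); p,w=rimgrasp(c,a,[0,0,1],.07); go(p,w,-D)"
```

```text
time: 20.6
tool_pos: [0.4132, -0.2416, 0.1279]
ee_rot: [-2.461, -0.019, 0.279]
wrist_force: [-1.8, -2.2, -1.4]
width: 0.0039
finger_force: 29.6
t 20.6 pos [ 0.4132 -0.2416  0.1279] q [-0.86  0.39  1.32  0.32  2.04  0.48] F [-1.8 -2.2 -1.4] w 0.0039 gf 29.6
toolx [0.961 0.275 0.019] y [ 0.225 -0.744 -0.629] z [-0.159  0.609 -0.777]
shift in tool [ 0.0006 -0.0004  0.0011] len 0.001
turn [-0.   0.3  0.3] 0.5 shift after turn [ 0.0006 -0.0004  0.0011]
```

```bash
python3 -m crank '[[1,[0,-0.006,-0.008],[0,0,0]],[1,[0,-0.019,-0.0233],[0,0,0]],[1,[0,-0.019,-0.0233],[0,0,0]],[1,[0,-0.019,-0.0233],[0,0,0]],[1,[0,-0.019,-0.0233],[0,0,0]],[1,[0,-0.019,-0.0233],[0,0,0]],[1,[0,-0.019,-0.0233],[0,0,0]]]'
python3 -m crank '[[1,[0.0103,-0.0279,0.0228],[0,0,0]],[1,[0.0103,-0.0279,0.0228],[0,0,0]],[1,[0.0103,-0.0279,0.0228],[0,0,0]],[1,[0.0103,-0.0279,0.0228],[0,0,0]],[1,[0.0103,-0.0279,0.0228],[0,0,0]],[1,[0.0103,-0.0279,0.0228],[0,0,0]],[1,[0.0103,-0.0279,0.0228],[0,0,0]],[1,[0,0,0],[0,0,0]]]'
python3 - <<'E'
from h import *
Pot=np.array([.4245,.306,.0795])
def tgt(h,u=D):
    return rimgrasp(Pot+[0,0,.015+h],np.array([0,0,-1.]),u,.07)
p,w=tgt(.12); go(p,w,-D)
E
```

```text
time: 21.3
tool_pos: [0.4096, -0.2415, 0.3206]
ee_rot: [-2.46, -0.021, 0.28]
wrist_force: [0.5, -0.6, -1.3]
width: 0.0036
finger_force: 29.3
time: 22.1
tool_pos: [0.4082, 0.0238, 0.3207]
ee_rot: [-2.46, -0.023, 0.286]
wrist_force: [-0.9, -0.7, -0.8]
width: 0.0036
finger_force: 29.9
t 22.1 pos [0.4082 0.0238 0.3207] q [-0.5  -0.03  1.41  0.59  2.17  1.01] F [-0.9 -0.7 -0.8] w 0.0036 gf 29.9
toolx [0.959 0.282 0.023] y [ 0.233 -0.741 -0.63 ] z [-0.16   0.609 -0.777]
shift in tool [ 0.0932 -0.1753  0.3003] len 0.36
turn [-71.   -1.4   1. ] 71.1 shift after turn [ 0.0911 -0.341  -0.0708]
```

```bash
python3 -m crank '[[1,[0,0,0],[-7.9,-0.15,0.1]],[1,[0,0,0],[-7.9,-0.15,0.1]],[1,[0,0,0],[-7.9,-0.15,0.1]],[1,[0,0,0],[-7.9,-0.15,0.1]],[1,[0,0,0],[-7.9,-0.15,0.1]],[1,[0,0,0],[-7.9,-0.15,0.1]],[1,[0,0,0],[-7.9,-0.15,0.1]],[1,[0,0,0],[-7.9,-0.15,0.1]]]'
python3 -m crank '[[1,[0,0,0],[-7.8,-0.15,0.1]],[1,[0,0,0],[0,0,0]]]'
python3 - <<'E'
from h import *
Pot=np.array([.4245,.306,.0795])
p,w=rimgrasp(Pot+[0,0,.015+.12],np.array([0,0,-1.]),D,.07); go(p,w,-D)
E
```

```text
time: 22.9
tool_pos: [0.4092, 0.0205, 0.3207]
ee_rot: [2.716, -0.002, 0.268]
wrist_force: [-0.5, 0.7, -2.2]
width: 0.0036
finger_force: 30.0
time: 23.1
tool_pos: [0.4081, 0.0233, 0.3165]
ee_rot: [2.585, 0.009, 0.273]
wrist_force: [0.6, -1.0, -2.1]
width: 0.0037
finger_force: 30.0
t 23.1 pos [0.4081 0.0233 0.3165] q [ 0.37 -0.22  1.55 -0.58  1.84  1.52] F [ 0.6 -1.  -2.1] w 0.0037 gf 30.0
toolx [ 0.963  0.269 -0.009] y [ 0.233 -0.816  0.528] z [ 0.135 -0.511 -0.849]
shift in tool [ 0.0931 -0.3387 -0.0746] len 0.359
turn [-0.1  0.4  0.4] 0.5 shift after turn [ 0.0913 -0.3392 -0.0746]
```

```bash
python3 -m crank '[[1,[0.0116,-0.0423,-0.0093],[0,0,0]],[1,[0.0116,-0.0423,-0.0093],[0,0,0]],[1,[0.0116,-0.0423,-0.0093],[0,0,0]],[1,[0.0116,-0.0423,-0.0093],[0,0,0]],[1,[0.0116,-0.0423,-0.0093],[0,0,0]],[1,[0.0116,-0.0423,-0.0093],[0,0,0]],[1,[0.0116,-0.0423,-0.0093],[0,0,0]],[1,[0.0116,-0.0423,-0.0093],[0,0,0]]]'
python3 -m crank '[[1,[0,0,0],[0,0,0]],[1,[0,0,0],[0,0,0]]]'
cat >> h.py <<'E'
Pot=np.array([.4245,.306,.0795])
def look(tag,prof,R,hmin):
    """fit of the held upside-down lid from both cameras; also lid pose expected from the tool"""
    Q=[]
    for n in('top','side'):
        s=snap(n,tag+n+'.png'); np.save(tag+n+'.npy',cloud(s)); Q.append(steel(tag+n+'.npy','pics/'+tag+n+'.png'))
    o=robot.get_obs(); T=Rn.from_euler('xyz',o['ee_rot']).as_matrix(); b=np.radians(58); w=T[:,2]; nin=-T[:,1]
    a=np.sin(b)*w-np.cos(b)*nin; u=-np.cos(b)*w-np.sin(b)*nin
    c=o['tool_pos']-u*R-w*.018-nin*.0015; print('expected c',c.round(4),'axis',a.round(3))
    for P in(np.vstack(Q),*Q):
        P=P[(P[:,2]>hmin)&((P-o['tool_pos'])@u<-.025)]
        fitlid(P,prof,c,a)
    return c
E
python3 - <<'E'
from h import *
look('t7',MED,.07,.12)
p,w=rimgrasp(Pot+[0,0,.015+.12],np.array([0,0,-1.]),D,.07); go(p,w,-D)
a=cv2.imread('pics/t7top.png');b=cv2.imread('pics/t7side.png')
a=cv2.resize(a[160:280,80:200],(400,400),interpolation=2);b=cv2.resize(b[80:220,80:220],(400,400),interpolation=2)
cv2.imwrite('pics/c7.png',np.hstack([a,b]))
E
```

```text
time: 23.9
tool_pos: [0.4141, 0.3607, 0.2026]
ee_rot: [2.587, 0.004, 0.263]
wrist_force: [0.4, 0.0, -1.3]
width: 0.0034
finger_force: 30.0
time: 24.1
tool_pos: [0.4139, 0.3592, 0.202]
ee_rot: [2.584, 0.006, 0.264]
wrist_force: [-0.1, 0.5, -0.8]
width: 0.0038
finger_force: 30.3
expected c [0.4038 0.3962 0.1574] axis [ 0.233 -0.867 -0.44 ]
lid fit n 0 rms nan c [0.4038 0.3962 0.1574] axis [ 0.233 -0.867 -0.44 ]
lid fit n 0 rms nan c [0.4038 0.3962 0.1574] axis [ 0.233 -0.867 -0.44 ]
lid fit n 0 rms nan c [0.4038 0.3962 0.1574] axis [ 0.233 -0.867 -0.44 ]
t 24.2 pos [0.414  0.3585 0.2042] q [ 0.89  0.33  1.2  -0.47  1.93  2.09] F [-1.   0.5 -1.1] w 0.0037 gf 30.3
toolx [ 0.966  0.26  -0.002] y [ 0.222 -0.82   0.528] z [ 0.136 -0.51  -0.849]
shift in tool [-0.004  -0.0071  0.0005] len 0.008
turn [-0.1  0.3 -0.3] 0.4 shift after turn [-0.0039 -0.0071  0.0004]h.py:43: RuntimeWarning: Mean of empty slice.
  print('lid fit n',len(P),'rms',np.sqrt((f(s.x)**2).mean()).round(4),'c',c.round(4),'axis',a.round(3)); return c,a
  ret = ret.dtype.type(ret / rcount)
```

View pics/c7.png

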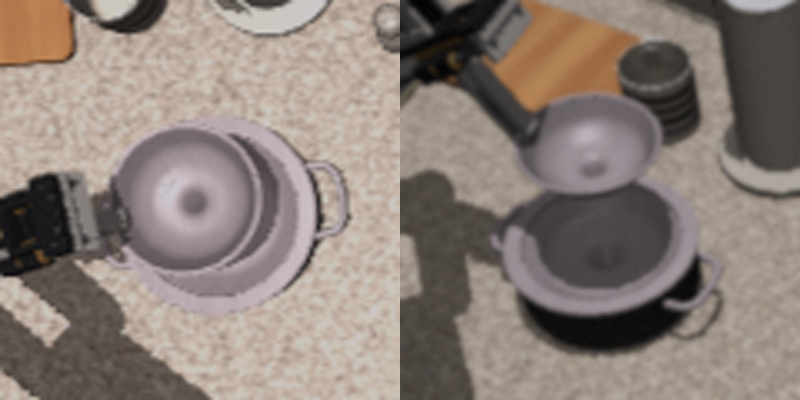

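The lid hangs level above the pot, knob down: rim centred near (190,200) in the left half, with the bore visible. My `look` helper had a sign slip, so I refit from the saved clouds.

```bash
sed -i 's/nin=-T\[:,1\]/nin=T[:,1]/; s/^    for n in(.top.,.side.):\n        s=snap(n,tag/&/' h.py
python3 - <<'E'
import h
from h import *
import os
h.snap=lambda n,f: None
h.cloud=lambda s: None
_s=np.save; np.save=lambda *a: None
look('t7',MED,.07,.12)
E
```

```text
expected c [0.4295 0.3013 0.2185] axis [-0.002  0.002 -1.   ]
lid fit n 2309 rms 0.0022 c [0.4316 0.2994 0.2167] axis [-0.054 -0.012 -0.998]
lid fit n 1282 rms 0.0022 c [0.4321 0.2997 0.217 ] axis [-0.044  0.011 -0.999]
lid fit n 1030 rms 0.0022 c [0.431  0.2999 0.2165] axis [-0.065 -0.013 -0.998]
```

Run:
```python
from h import *
LG=np.array([(100,0),(85,0),(55,21),(21.5,21),(21.5,43)])/1000.
MI=np.array([(70,0),(66.5,0),(53.5,21.5),(33,33),(13,33),(13,53)])/1000.
A=np.load('top1.npy').reshape(-1,3);B=np.load('side1.npy').reshape(-1,3)
for P in(A,B,np.vstack([A,B])):
    P=P[(P[:,2]>.03)&(np.hypot(P[:,0]-.4245,P[:,1]-.306)<.095)]; fitlid(P,LG,np.array([.4245,.306,.0795]),[0,0,-1.])
A=steel('t7top.npy','pics/t7top.png');B=steel('t7side.npy','pics/t7side.png')
for P in(A,B,np.vstack([A,B])):
    P=P[(P[:,2]>.14)&(P[:,1]<.345)]; fitlid(P,MI,np.array([.431,.30,.2175]),[0,0,-1.])
```

```text
lid fit n 2174 rms 0.0026 c [0.4239 0.3064 0.0784] axis [-0.002 -0.006 -1.   ]
lid fit n 2041 rms 0.0025 c [0.424  0.3094 0.0773] axis [-0.001 -0.008 -1.   ]
lid fit n 4206 rms 0.0026 c [0.424  0.3078 0.0779] axis [-0.002 -0.007 -1.   ]
lid fit n 1406 rms 0.0021 c [0.4326 0.2987 0.2133] axis [-0.03  -0.003 -1.   ]
lid fit n 1126 rms 0.002 c [0.4322 0.3001 0.2129] axis [-0.037  0.005 -0.999]
lid fit n 2529 rms 0.0021 c [0.4324 0.2995 0.2131] axis [-0.033  0.003 -0.999]
```

```bash
python3 -m crank '[[1,[-0.005,-0.0085,-0.0052],[0,0,0]],[1,[0,-0.0132,0.0212],[0,0,0]],[1,[0,-0.0132,0.0212],[0,0,0]],[1,[0,-0.0132,0.0212],[0,0,0]],[1,[0,-0.0079,0.0127],[0,0,0]],[1,[0,0,0],[0,0,0]],[1,[0,0,0],[0,0,0]]]'
python3 - <<'E'
from h import *
MI=np.array([(70,0),(66.5,0),(53.5,21.5),(33,33),(13,33),(13,53)])/1000.
c=look('t8',MI,.07,.08); go(c*0)
a=cv2.imread('pics/t8top.png');b=cv2.imread('pics/t8side.png')
a=cv2.resize(a[170:270,90:190],(400,400),interpolation=2);b=cv2.resize(b[100:220,90:210],(400,400),interpolation=2)
cv2.imwrite('pics/c8.png',np.hstack([a,b]))
E
```

```text
time: 24.9
tool_pos: [0.4057, 0.3679, 0.1141]
ee_rot: [2.584, 0.001, 0.266]
wrist_force: [-0.3, -0.3, -0.9]
width: 0.004
finger_force: 30.3
expected c [0.4216 0.3113 0.1291] axis [-0.     0.003 -1.   ]
lid fit n 2123 rms 0.0022 c [0.425  0.3094 0.1249] axis [-0.023  0.015 -1.   ]
lid fit n 1149 rms 0.0021 c [0.4252 0.3088 0.1256] axis [-0.019  0.029 -0.999]
lid fit n 975 rms 0.0022 c [0.4246 0.3104 0.1242] axis [-0.026  0.007 -1.   ]
t 25.0 pos [0.4061 0.3685 0.1148] q [ 0.91  0.38  1.31 -0.45  1.79  2.19] F [ 0.8 -0.3 -2.4] w 0.0033 gf 30.3
toolx [0.965 0.263 0.   ] y [ 0.223 -0.82   0.528] z [ 0.139 -0.509 -0.849]
shift in tool [-0.4886  0.151   0.2287] len 0.56
```

View pics/c8.png

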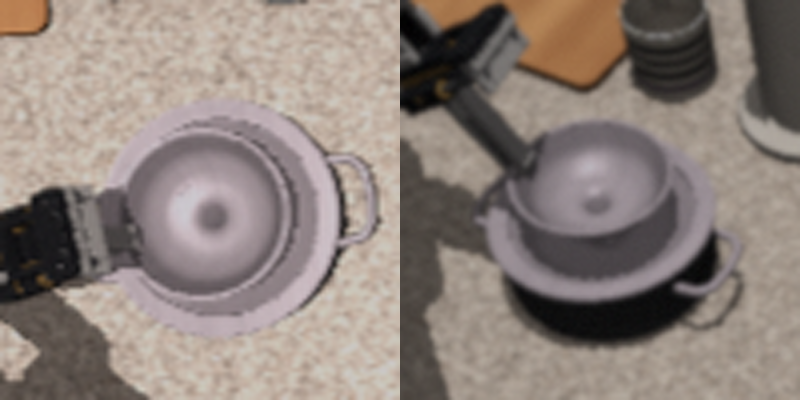

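The lid sits centred over the large one, its rim ring concentric at (215,212) in the left half. I lower in small steps and watch the force.

```bash
python3 -m crank '[[1,[0,-0.0045,0.0068],[0,0,0]],[1,[0,-0.0045,0.0068],[0,0,0]],[1,[0,-0.0026,0.0042],[0,0,0]],[1,[0,0,0],[0,0,0]]]'
python3 -m crank '[[1,[0,-0.0016,0.0025],[0,0,0]],[1,[0,-0.0016,0.0025],[0,0,0]],[1,[0,0,0],[0,0,0]]]'
python3 -m crank '[[1,[0,-0.0005,0.0009],[0,0,0]],[1,[0,-0.0005,0.0009],[0,0,0]],[1,[0,0,0],[0,0,0]]]'
```

```text
time: 25.4
tool_pos: [0.4047, 0.3676, 0.0901]
ee_rot: [2.582, 0.005, 0.266]
wrist_force: [-0.5, 0.0, -1.0]
width: 0.0031
finger_force: 30.3
time: 25.7
tool_pos: [0.405, 0.3681, 0.0852]
ee_rot: [2.583, 0.003, 0.266]
wrist_force: [-0.8, 0.3, -1.3]
width: 0.0037
finger_force: 30.3
time: 26.0
tool_pos: [0.4053, 0.3682, 0.0837]
ee_rot: [2.584, 0.002, 0.266]
wrist_force: [0.5, 1.3, 0.1]
width: 0.0036
finger_force: 30.2
```

Run:
```python
from h import *
MI=np.array([(70,0),(66.5,0),(53.5,21.5),(33,33),(13,33),(13,53)])/1000.
c=look('t9',MI,.072,.07)
```

```text
expected c [0.4214 0.3092 0.0982] axis [-0.002  0.    -1.   ]
lid fit n 963 rms 0.002 c [0.4246 0.3094 0.0958] axis [-0.015  0.02  -1.   ]
lid fit n 545 rms 0.0018 c [0.4253 0.3081 0.0967] axis [-0.004  0.009 -1.   ]
lid fit n 426 rms 0.002 c [0.4244 0.31   0.0946] axis [-0.009  0.015 -1.   ]
```

```bash
python3 -m crank '[[1,[0,-0.0005,0.0009],[0,0,0]],[1,[0,0,0],[0,0,0]]]'
python3 -m crank '[[1,[0,-0.0005,0.0009],[0,0,0]],[1,[0,0,0],[0,0,0]]]'
```

```text
time: 26.3
tool_pos: [0.4052, 0.3682, 0.0826]
ee_rot: [2.584, 0.002, 0.266]
wrist_force: [-0.3, 0.6, -0.7]
width: 0.0035
finger_force: 30.2
time: 26.5
tool_pos: [0.4052, 0.3682, 0.0817]
ee_rot: [2.584, 0.002, 0.266]
wrist_force: [-0.6, 0.6, 0.1]
width: 0.0034
finger_force: 30.2
```

```bash
python3 -m crank '[[1,[0,-0.0004,0.0007],[0,0,0]],[1,[0,0,0],[0,0,0]]]'
python3 -m crank '[[1,[0,-0.0004,0.0007],[0,0,0]],[1,[0,0,0],[0,0,0]]]'
```

```text
time: 26.7
tool_pos: [0.4053, 0.3682, 0.0812]
ee_rot: [2.584, 0.002, 0.266]
wrist_force: [-0.8, 2.0, 1.5]
width: 0.0036
finger_force: 30.2
time: 26.9
tool_pos: [0.4053, 0.3685, 0.0809]
ee_rot: [2.584, 0.001, 0.266]
wrist_force: [-1.9, 3.3, 5.7]
width: 0.0037
finger_force: 30.2
```

```bash
python3 -m crank '[[1,[0,0.0003,-0.0005],[0,0,0]],[0.9,[0,0,0],[0,0,0]],[0.9,[0,0,0],[0,0,0]],[0.9,[0,0,0],[0,0,0]],[0.9,[0,0,-0.008],[0,0,0]],[0.9,[0,0,-0.015],[0,0,0]],[0.9,[0,0,-0.03],[0,0,0]],[0.9,[0,0,-0.04],[0,0,0]]]'
python3 -m crank '[[0.6,[0,0.02,-0.04],[0,0,0]],[0.6,[0,0.02,-0.04],[0,0,0]],[0.6,[0,0.02,-0.04],[0,0,0]]]'
python3 - <<'E'
from h import *
MI=np.array([(70,0),(66.5,0),(53.5,21.5),(33,33),(13,33),(13,53)])/1000.
Q=[]
for n in('top','side'):
    s=snap(n,'t10'+n+'.png'); W=cloud(s).reshape(-1,3); Q.append(W[(np.hypot(W[:,0]-.4245,W[:,1]-.308)<.072)&(W[:,2]>.04)&(W[:,2]<.12)])
c,a=fitlid(np.vstack(Q),MI,np.array([.4245,.308,.094]),[0,0,-1.])
c2,a2=np.load('s.npy'); p,w=rimgrasp(c2,a2,[0,0,1],.047); print(p,w); go(p-.1*w,w,-D)
E
```

```text
time: 27.7
tool_pos: [0.3919, 0.4154, 0.1598]
ee_rot: [2.582, 0.005, 0.265]
wrist_force: [0.3, 0.9, 0.7]
width: 0.0097
finger_force: 0.0
time: 28.0
tool_pos: [0.3889, 0.4285, 0.296]
ee_rot: [2.585, 0.001, 0.267]
wrist_force: [0.1, 0.4, -0.3]
width: 0.03
finger_force: 0.0
lid fit n 2711 rms 0.0024 c [0.4238 0.3096 0.0939] axis [-0.011 -0.017 -1.   ]
[ 0.44239487 -0.35174437  0.08120534] [-0.18803975  0.61622468 -0.76479291]
t 28.1 pos [0.3901 0.43   0.3022] q [ 0.98  0.42  0.88 -0.5   2.16  2.07] F [-0.3  0.5  1.1] w 0.0364 gf 0.0
toolx [0.965 0.263 0.011] y [ 0.219 -0.825  0.521] z [ 0.146 -0.5   -0.854]
shift in tool [-0.1545  0.6362  0.5555] len 0.859
turn [71.5 -2.  -0.1] 71.5 shift after turn [-0.1537  0.7315 -0.4225]
```

```bash
python3 -m crank '[[0.6,[-0.0076,0.0359,0.0218],[0,0,0]],[0.6,[-0.0076,0.0359,0.0218],[0,0,0]],[0.6,[-0.0076,0.0359,0.0218],[0,0,0]],[0.6,[-0.0076,0.0359,0.0218],[0,0,0]],[0.6,[-0.0076,0.0359,0.0218],[0,0,0]],[0.6,[-0.0076,0.0359,0.0218],[0,0,0]],[0.6,[-0.0076,0.0359,0.0218],[0,0,0]],[0.6,[-0.0076,0.0359,0.0218],[0,0,0]]]'
python3 -m crank '[[0.6,[-0.0076,0.0359,0.0218],[0,0,0]],[0.6,[-0.0076,0.0359,0.0218],[0,0,0]],[0.6,[-0.0076,0.0359,0.0218],[0,0,0]],[0.6,[-0.0076,0.0359,0.0218],[0,0,0]],[0.6,[-0.0076,0.0359,0.0218],[0,0,0]],[0.6,[-0.0076,0.0359,0.0218],[0,0,0]],[0.6,[-0.0076,0.0359,0.0218],[0,0,0]],[0.6,[0,0,0],[7.9,-0.2,0]]]'
python3 -m crank '[[0.6,[0,0,0],[7.95,-0.2,0]],[0.6,[0,0,0],[7.95,-0.2,0]],[0.6,[0,0,0],[7.95,-0.2,0]],[0.6,[0,0,0],[7.95,-0.2,0]],[0.6,[0,0,0],[7.95,-0.2,0]],[0.6,[0,0,0],[7.95,-0.2,0]],[0.6,[0,0,0],[7.95,-0.2,0]],[0.6,[0,0,0],[7.95,-0.2,0]]]'
python3 - <<'E'
from h import *
c2,a2=np.load('s.npy'); p,w=rimgrasp(c2,a2,[0,0,1],.047); go(p-.09*w,w,-D)
E
```

```text
time: 28.9
tool_pos: [0.4189, 0.0864, 0.2974]
ee_rot: [2.584, 0.002, 0.267]
wrist_force: [1.5, -0.8, -0.5]
width: 0.0376
finger_force: 0.0
time: 29.7
tool_pos: [0.4428, -0.2104, 0.298]
ee_rot: [2.727, 0.01, 0.263]
wrist_force: [-0.4, 0.7, -0.8]
width: 0.0376
finger_force: 0.0
time: 30.5
tool_pos: [0.4453, -0.2105, 0.3017]
ee_rot: [-2.448, 0.031, 0.268]
wrist_force: [-0.8, 0.6, 0.0]
width: 0.0374
finger_force: 0.0
t 30.5 pos [ 0.4453 -0.2105  0.3017] q [-0.78  0.35  1.03  0.44  2.35  0.75] F [-0.8  0.6  0. ] w 0.0374 gf 0.0
toolx [ 0.964  0.265 -0.031] y [ 0.184 -0.747 -0.639] z [-0.192  0.61  -0.768]
shift in tool [-0.0339  0.2464 -0.0062] len 0.249
turn [ 0.3  0.3 -0.5] 0.6 shift after turn [-0.0358  0.2461 -0.0078]
```

```bash
python3 -m crank '[[0.6,[-0.006,0.041,-0.001],[0,0,-0.5]],[0.6,[-0.006,0.041,-0.001],[0,0,0]],[0.6,[-0.006,0.041,-0.001],[0,0,0]],[0.6,[-0.006,0.041,-0.001],[0,0,0]],[0.6,[-0.006,0.041,-0.001],[0,0,0]],[0.6,[-0.006,0.041,-0.001],[0,0,0]],[0.6,[0,0,0],[0,0,0]]]'
python3 - <<'E'
from h import *
c2,a2=np.load('s.npy'); p,w=rimgrasp(c2,a2,[0,0,1],.047); go(p,w,-D)
E
```

```text
time: 31.2
tool_pos: [0.4571, -0.4089, 0.1416]
ee_rot: [-2.441, 0.032, 0.271]
wrist_force: [-0.7, -0.1, -1.3]
width: 0.0373
finger_force: 0.0
t 31.2 pos [ 0.4571 -0.4089  0.1416] q [-0.94  0.76  0.75  0.27  2.29  0.48] F [-0.7 -0.1 -1.3] w 0.0373 gf 0.0
toolx [ 0.963  0.267 -0.032] y [ 0.185 -0.742 -0.644] z [-0.196  0.615 -0.764]
shift in tool [ 0.003  -0.0063  0.0842] len 0.084
turn [-0.   0.5 -0.4] 0.6 shift after turn [ 0.0024 -0.0063  0.0842]
```

```bash
python3 -m crank '[[0.6,[0.0025,-0.0063,0.03],[0,0,0]],[0.6,[0,0,0.028],[0,0,0]],[0.6,[0,0,0.016],[0,0,0]],[0.6,[0,0,0.0085],[0,0,0]],[0.6,[0,0,0],[0,0,0]],[0.6,[0,0,0],[0,0,0]]]'
python3 - <<'E'
from h import *
c2,a2=np.load('s.npy'); p,w=rimgrasp(c2,a2,[0,0,1],.047); go(p,w,-D)
E
```

```text
time: 31.8
tool_pos: [0.4446, -0.3518, 0.0916]
ee_rot: [-2.453, 0.025, 0.275]
wrist_force: [0.3, 0.3, 0.3]
width: 0.0375
finger_force: 0.0
t 31.8 pos [ 0.4446 -0.3518  0.0916] q [-0.91  0.65  1.02  0.26  2.12  0.46] F [0.3 0.3 0.3] w 0.0375 gf 0.0
toolx [ 0.962  0.271 -0.025] y [ 0.194 -0.748 -0.635] z [-0.191  0.606 -0.772]
shift in tool [-0.0018  0.0061  0.0085] len 0.011
turn [0.7 0.3 0.1] 0.7 shift after turn [-0.0018  0.0062  0.0084]
```

```bash
python3 -m crank '[[0.6,[-0.0018,0.003,0.004],[0,0,0]],[0.6,[0,0.003,0.004],[0,0,0]],[0.6,[0,0,0],[0,0,0]]]'
python3 - <<'E'
from h import *
c2,a2=np.load('s.npy'); p,w=rimgrasp(c2,a2,[0,0,1],.047); go(p,w,-D)
E
python3 -m crank '[[1,[0,0,0],[0,0,0]],[1,[0,0,0],[0,0,0]],[1,[0,0,0],[0,0,0]],[1,[0,0,0],[0,0,0]],[1,[0,0,0],[0,0,0]],[1,[0,0,0],[0,0,0]]]'
python3 - <<'E'
from h import *
c2,a2=np.load('s.npy'); p,w=rimgrasp(c2,a2,[0,0,1],.047); go(p,w,-D)
E
```

```text
time: 32.1
tool_pos: [0.4416, -0.3518, 0.0795]
ee_rot: [-2.45, 0.027, 0.274]
wrist_force: [0.3, -0.0, -0.6]
width: 0.0376
finger_force: 0.0
t 32.1 pos [ 0.4416 -0.3518  0.0795] q [-0.91  0.66  1.03  0.26  2.1   0.45] F [ 0.3 -0.  -0.6] w 0.0376 gf 0.0
toolx [ 0.962  0.271 -0.027] y [ 0.192 -0.746 -0.637] z [-0.193  0.608 -0.77 ]
shift in tool [ 0.0007 -0.001  -0.0014] len 0.002
turn [ 0.5  0.4 -0. ] 0.6 shift after turn [ 0.0007 -0.001  -0.0014]
time: 32.7
tool_pos: [0.4421, -0.3518, 0.0804]
ee_rot: [-2.452, 0.026, 0.274]
wrist_force: [-0.5, 0.2, -0.2]
width: 0.0029
finger_force: 30.0
t 32.7 pos [ 0.4421 -0.3518  0.0804] q [-0.91  0.66  1.03  0.26  2.1   0.45] F [-0.5  0.2 -0.2] w 0.0029 gf 30.0
toolx [ 0.962  0.271 -0.026] y [ 0.193 -0.747 -0.636] z [-0.192  0.607 -0.771]
shift in tool [ 0.0003 -0.0005 -0.0006] len 0.001
turn [0.6 0.3 0. ] 0.7 shift after turn [ 0.0003 -0.0005 -0.0006]
```

```bash
python3 -m crank '[[1,[0,-0.006,-0.008],[0,0,0]],[1,[-0.001,-0.0191,-0.0231],[0,0,0]],[1,[-0.001,-0.0191,-0.0231],[0,0,0]],[1,[-0.001,-0.0191,-0.0231],[0,0,0]],[1,[-0.001,-0.0191,-0.0231],[0,0,0]],[1,[-0.001,-0.0191,-0.0231],[0,0,0]],[1,[-0.001,-0.0191,-0.0231],[0,0,0]],[1,[-0.001,-0.0191,-0.0231],[0,0,0]]]'
python3 -m crank '[[1,[0.008,-0.0305,0.025],[0,0,0]],[1,[0.008,-0.0305,0.025],[0,0,0]],[1,[0.008,-0.0305,0.025],[0,0,0]],[1,[0.008,-0.0305,0.025],[0,0,0]],[1,[0.008,-0.0305,0.025],[0,0,0]],[1,[0.008,-0.0305,0.025],[0,0,0]],[1,[0.008,-0.0305,0.025],[0,0,0]],[1,[0.008,-0.0305,0.025],[0,0,0]]]'
python3 -m crank '[[1,[0.008,-0.0305,0.025],[0,0,0]],[1,[0,0,0],[-8,-0.2,0.1]],[1,[0,0,0],[-8,-0.2,0.1]],[1,[0,0,0],[-8,-0.2,0.1]],[1,[0,0,0],[-8,-0.2,0.1]],[1,[0,0,0],[-8,-0.2,0.1]],[1,[0,0,0],[-8,-0.2,0.1]],[1,[0,0,0],[-8,-0.2,0.1]]]'
python3 -m crank '[[1,[0,0,0],[-8,-0.2,0.1]],[1,[0,0,0],[-7.5,-0.2,0.1]],[1,[0,0,0],[0,0,0]]]'
python3 - <<'E'
from h import *
p,w=rimgrasp(np.array([.4238,.309,.0939+.009+.12]),np.array([0,0,-1.]),D,.047); go(p,w,-D)
E
```

```text
time: 33.5
tool_pos: [0.4406, -0.3521, 0.3022]
ee_rot: [-2.452, 0.026, 0.275]
wrist_force: [0.4, 0.2, -1.7]
width: 0.0024
finger_force: 30.0
time: 34.3
tool_pos: [0.4163, -0.0297, 0.3004]
ee_rot: [-2.452, 0.026, 0.275]
wrist_force: [1.0, -0.0, -1.3]
width: 0.0024
finger_force: 30.0
time: 35.1
tool_pos: [0.4136, 0.009, 0.3019]
ee_rot: [2.849, 0.048, 0.267]
wrist_force: [0.6, -0.1, -0.7]
width: 0.0027
finger_force: 30.0
time: 35.4
tool_pos: [0.4123, 0.0117, 0.2977]
ee_rot: [2.584, 0.061, 0.268]
wrist_force: [-0.1, 0.3, -0.9]
width: 0.0028
finger_force: 30.0
t 35.4 pos [0.4123 0.0117 0.2977] q [ 0.34 -0.19  1.56 -0.57  1.83  1.49] F [-0.1  0.3 -0.9] w 0.0028 gf 30.0
toolx [ 0.962  0.265 -0.061] y [ 0.256 -0.81   0.528] z [ 0.09  -0.524 -0.847]
shift in tool [ 0.0951 -0.3157 -0.0983] len 0.344
turn [-0.1  3.1  1.8] 3.5 shift after turn [ 0.0905 -0.3184 -0.0937]
```

```bash
python3 -m crank '[[1,[0,0,0],[0,3.1,1.8]],[1,[0.0129,-0.0455,-0.0134],[0,0,0]],[1,[0.0129,-0.0455,-0.0134],[0,0,0]],[1,[0.0129,-0.0455,-0.0134],[0,0,0]],[1,[0.0129,-0.0455,-0.0134],[0,0,0]],[1,[0.0129,-0.0455,-0.0134],[0,0,0]],[1,[0.0129,-0.0455,-0.0134],[0,0,0]],[1,[0.0129,-0.0455,-0.0134],[0,0,0]]]'
python3 -m crank '[[1,[0,0,0],[0,0,0]],[1,[0,0,0],[0,0,0]]]'
cat >> h.py <<'E'
SI=np.array([(47,0),(43.5,0),(30.5,20.5),(16,39),(0,39)])/1000.
def look2(tag,hmin):
    o=robot.get_obs(); Q=[]
    for n in('top','side'):
        s=snap(n,tag+n+'.png'); np.save(tag+n+'.npy',cloud(s)); Q.append(steel(tag+n+'.npy','pics/'+tag+n+'.png'))
    T=Rn.from_euler('xyz',o['ee_rot']).as_matrix(); b=np.radians(58); w=T[:,2]; nin=T[:,1]
    a=np.sin(b)*w-np.cos(b)*nin; u=-np.cos(b)*w-np.sin(b)*nin
    c=o['tool_pos']-u*.047-w*.018-nin*.0015; print('expected c',c.round(4),'axis',a.round(3))
    for P in(np.vstack(Q),*Q):
        P=P[(P[:,2]>hmin)&((P-o['tool_pos'])@u<-.018)&(np.linalg.norm(P-c,axis=1)<.062)]
        fitlid(P,SI,c,a)
E
python3 - <<'E'
from h import *
look2('u1',.13)
p,w=rimgrasp(np.array([.4238,.309,.0939+.009+.12]),np.array([0,0,-1.]),D,.047); go(p,w,-D)
a=cv2.imread('pics/u1top.png');b=cv2.imread('pics/u1side.png')
a=cv2.resize(a[160:280,80:200],(400,400),interpolation=2);b=cv2.resize(b[80:220,80:220],(400,400),interpolation=2)
cv2.imwrite('pics/c9.png',np.hstack([a,b]))
E
```

```text
time: 36.2
tool_pos: [0.4189, 0.3426, 0.2115]
ee_rot: [2.586, -0.006, 0.261]
wrist_force: [0.2, 0.4, -0.8]
width: 0.0025
finger_force: 30.0
time: 36.4
tool_pos: [0.4188, 0.3412, 0.2103]
ee_rot: [2.583, -0.003, 0.263]
wrist_force: [0.1, -0.1, -0.2]
width: 0.0028
finger_force: 30.0
expected c [0.4282 0.3062 0.2248] axis [ 0.003  0.001 -1.   ]
lid fit n 979 rms 0.0018 c [0.4297 0.3046 0.2226] axis [ 0.013 -0.01  -1.   ]
lid fit n 540 rms 0.0016 c [0.4298 0.3043 0.223 ] axis [ 0.019 -0.004 -1.   ]
lid fit n 439 rms 0.002 c [0.4295 0.3048 0.2223] axis [ 0.011 -0.015 -1.   ]
t 36.5 pos [0.419  0.3401 0.2125] q [ 0.86  0.29  1.22 -0.49  1.92  2.07] F [ 0.6 -0.5 -0.2] w 0.0027 gf 30.0
toolx [0.966 0.258 0.007] y [ 0.216 -0.821  0.528] z [ 0.142 -0.509 -0.849]
shift in tool [-0.0038 -0.0063  0.0009] len 0.007
turn [-0.1 -0.1 -0.7] 0.7 shift after turn [-0.0037 -0.0063  0.0009]
```

View pics/c9.png

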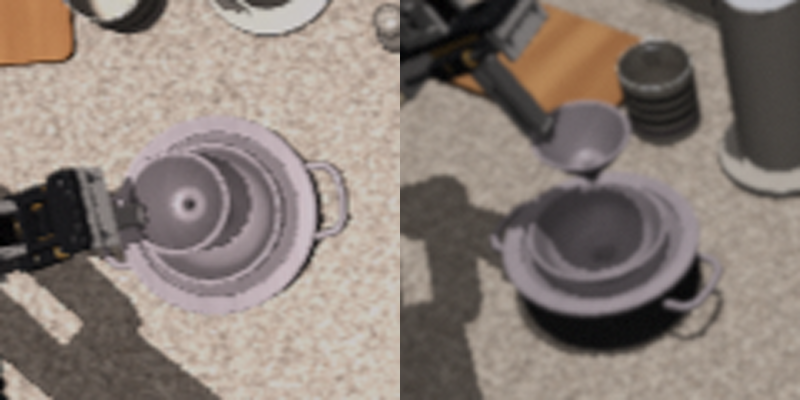

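The medium lid sits nested (220,215), and the small one hangs level above it at (180,205). I correct sideways, lower it, and check once more.

```bash
python3 -m crank '[[1,[-0.0044,-0.0055,-0.0034],[0,0,0]],[1,[0,-0.0119,0.0191],[0,0,0]],[1,[0,-0.0119,0.0191],[0,0,0]],[1,[0,-0.0119,0.0191],[0,0,0]],[1,[0,-0.0119,0.0191],[0,0,0]],[1,[0,0,0],[0,0,0]],[1,[0,0,0],[0,0,0]]]'
python3 - <<'E'
from h import *
look2('u2',.085)
go([.4,.3,.1])
E
```

```text
time: 37.2
tool_pos: [0.4129, 0.3459, 0.1224]
ee_rot: [2.584, -0.007, 0.263]
wrist_force: [1.1, 0.2, -0.2]
width: 0.0025
finger_force: 30.0
expected c [0.4222 0.3109 0.1368] axis [ 0.006  0.003 -1.   ]
lid fit n 875 rms 0.0019 c [0.4242 0.3096 0.1342] axis [ 0.033 -0.025 -0.999]
lid fit n 482 rms 0.0017 c [0.4242 0.3088 0.1347] axis [ 0.028 -0.017 -0.999]
lid fit n 393 rms 0.0021 c [0.4239 0.3109 0.1336] axis [ 0.041 -0.034 -0.999]
t 37.3 pos [0.4135 0.3468 0.1234] q [ 0.88  0.34  1.34 -0.46  1.78  2.16] F [ 0.5  0.  -1.8] w 0.0024 gf 30.0
toolx [0.966 0.26  0.009] y [ 0.216 -0.821  0.528] z [ 0.145 -0.508 -0.849]
shift in tool [-0.0255  0.0232  0.0416] len 0.054
```

```bash
python3 -m crank '[[1,[0,-0.0045,0.0068],[0,0,0]],[1,[0,-0.0045,0.0068],[0,0,0]],[1,[0,-0.0026,0.0042],[0,0,0]],[1,[0,0,0],[0,0,0]]]'
python3 -m crank '[[1,[0,-0.0016,0.0025],[0,0,0]],[1,[0,-0.0010,0.0017],[0,0,0]],[1,[0,0,0],[0,0,0]]]'
python3 -m crank '[[1,[0,-0.0005,0.0009],[0,0,0]],[1,[0,0,0],[0,0,0]]]'
python3 -m crank '[[1,[0,-0.0005,0.0009],[0,0,0]],[1,[0,0,0],[0,0,0]]]'
python3 -m crank '[[1,[0,-0.0005,0.0009],[0,0,0]],[1,[0,0,0],[0,0,0]]]'
```

```text
time: 37.7
tool_pos: [0.4123, 0.3463, 0.0984]
ee_rot: [2.582, -0.004, 0.264]
wrist_force: [-0.0, -0.1, -0.5]
width: 0.0029
finger_force: 30.0
time: 38.0
tool_pos: [0.4128, 0.3468, 0.0946]
ee_rot: [2.583, -0.006, 0.264]
wrist_force: [-0.3, 0.6, -0.6]
width: 0.0026
finger_force: 30.0
time: 38.2
tool_pos: [0.4129, 0.3468, 0.0939]
ee_rot: [2.584, -0.006, 0.264]
wrist_force: [0.3, 0.1, -1.1]
width: 0.0027
finger_force: 30.0
time: 38.4
tool_pos: [0.4129, 0.3467, 0.0927]
ee_rot: [2.584, -0.006, 0.264]
wrist_force: [-0.8, 0.2, -1.4]
width: 0.0025
finger_force: 30.0
time: 38.6
tool_pos: [0.4129, 0.3466, 0.0916]
ee_rot: [2.583, -0.006, 0.264]
wrist_force: [-0.5, -0.1, -0.8]
width: 0.0027
finger_force: 30.0
```

```bash
python3 -m crank '[[1,[0,-0.0004,0.0007],[0,0,0]],[1,[0,0,0],[0,0,0]]]'
python3 -m crank '[[1,[0,-0.0004,0.0007],[0,0,0]],[1,[0,0,0],[0,0,0]]]'
```

```text
time: 38.8
tool_pos: [0.413, 0.3467, 0.0909]
ee_rot: [2.583, -0.006, 0.264]
wrist_force: [0.9, 0.9, -0.4]
width: 0.0028
finger_force: 30.0
time: 39.0
tool_pos: [0.4131, 0.3468, 0.0907]
ee_rot: [2.584, -0.007, 0.264]
wrist_force: [0.2, -0.2, 0.9]
width: 0.0029
finger_force: 30.0
```

```bash
python3 -m crank '[[1,[0,-0.0003,0.0006],[0,0,0]],[1,[0,0,0],[0,0,0]]]'
python3 - <<'E'
from h import *
look2('u3',.085)
E
```

```text
time: 39.2
tool_pos: [0.4132, 0.347, 0.0904]
ee_rot: [2.584, -0.007, 0.264]
wrist_force: [-0.5, 2.4, 3.9]
width: 0.0022
finger_force: 30.0
expected c [0.4225 0.312  0.1048] axis [ 0.007  0.003 -1.   ]
lid fit n 420 rms 0.0019 c [0.4241 0.3091 0.1028] axis [ 0.02  -0.055 -0.998]
lid fit n 226 rms 0.0017 c [0.424  0.3087 0.1034] axis [ 0.017 -0.043 -0.999]
lid fit n 195 rms 0.002 c [0.4237 0.3104 0.102 ] axis [ 0.014 -0.032 -0.999]
```

```bash
python3 -m crank '[[1,[0,0.0003,-0.0005],[0,0,0]],[0.9,[0,0,0],[0,0,0]],[0.9,[0,0,0],[0,0,0]],[0.9,[0,0,0],[0,0,0]],[0.9,[0,0,-0.008],[0,0,0]],[0.9,[0,0,-0.015],[0,0,0]],[0.9,[0,0,-0.03],[0,0,0]],[0.9,[0,0,-0.04],[0,0,0]]]'
python3 -m crank '[[0.8,[0,0.02,-0.04],[0,0,0]],[0.8,[0,0.01,-0.02],[0,0,0]],[0.8,[0,0,0],[0,0,0]],[0.8,[0,0,0],[0,0,0]]]'
python3 - <<'E'
from h import *
Q=[]
for n in('top','side'):
    s=snap(n,'v'+n+'.png'); W=cloud(s).reshape(-1,3); Q.append(W[~np.isnan(W[:,0])])
P=np.vstack(Q); r=np.hypot(P[:,0]-.424,P[:,1]-.309)
fitlid(P[(r<.047)&(P[:,2]>.05)&(P[:,2]<.12)],SI,np.array([.424,.309,.103]),[0,0,-1.])
m=P[(r>.060)&(r<.072)&(P[:,2]>.088)&(P[:,2]<.1)]; print('med rim',len(m),np.median(m,0))
a=cv2.imread('pics/vtop.png');b=cv2.imread('pics/vside.png')
a=cv2.resize(a[160:280,80:200],(400,400),interpolation=2);b=cv2.resize(b[80:220,80:220],(400,400),interpolation=2)
cv2.imwrite('pics/c10.png',np.hstack([a,b]))
E
```

```text
time: 40.1
tool_pos: [0.3991, 0.3939, 0.1694]
ee_rot: [2.582, -0.004, 0.263]
wrist_force: [-0.2, -0.2, 0.2]
width: 0.0098
finger_force: 0.0
time: 40.5
tool_pos: [0.3975, 0.4006, 0.2359]
ee_rot: [2.585, -0.007, 0.264]
wrist_force: [-0.0, 0.6, -0.1]
width: 0.0189
finger_force: 0.0
lid fit n 1233 rms 0.0023 c [0.4241 0.3111 0.1021] axis [ 0.008  0.004 -1.   ]
med rim 566 [0.43130262 0.3213257  0.09302774]
```

View pics/c10.png

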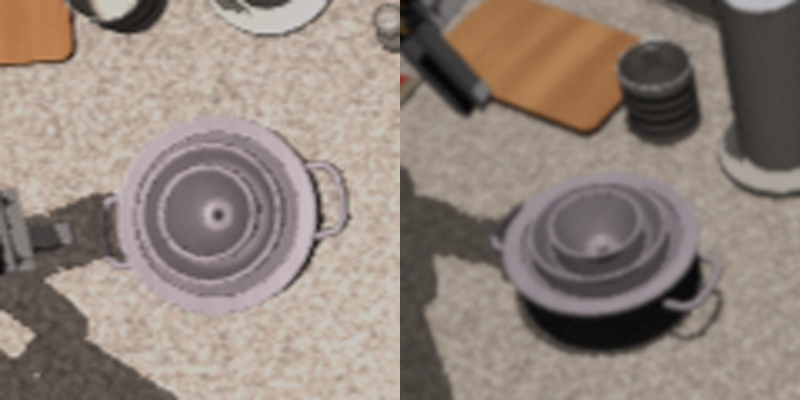

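The lids are nested one inside the other and level. In the left half, the rings share a centre near (212,212), and the gripper is clear of them.

```bash
python3 -c "
from bench import robot
print(robot.close_job())"
```

```text
the job is handed in; nothing more can be done
None
```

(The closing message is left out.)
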